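# Stand the cheese mould lids in the drying rack

## Task

The three washed mould lids leaning on the wooden blocks must dry: stand them upright between the tines of the wire rack, resting on its rails, the largest in the gap next to the hoop, then the medium one, then the small one, with exactly one empty gap between each lid and the next. Lower the lids in, do not drop or throw them, and leave the lid already standing in the rack, the cheese, the jar and the bottle where they are.

Things in the scene. Friction and masses are not known exactly. Their poses are not given: they have to be found in the camera images.
- rack: Fixed steel drying rack, base 215 x 110 mm. Two parallel rails, tops 20 mm above the work surface, 40 mm apart. Each carries 8 upright tines in matching pairs, 6 mm thick, 22 mm apart, tops 75 mm above the surface: 7 gaps in a row, each 16 mm clear. Origin: on the work surface under the middle of gap 4. x: along the row, from the hoop end to the other; y: across, the plane in which lids stand; z up.
- hoop (a point): Middle of the top of the wire hoop, 70 mm wide and 110 mm high, that stands across the rack's -x end, 30 mm from the middle of gap 1.
- gap1 (a point): Middle of gap 1, counted from the hoop, at the height of the rail tops (20 mm above the work surface). Axes as the rack's.
- gap3 (a point): Middle of gap 3, counted from the hoop, at the height of the rail tops (20 mm above the work surface). Axes as the rack's.
- gap5 (a point): Middle of gap 5, counted from the hoop, at the height of the rail tops (20 mm above the work surface). Axes as the rack's.
- gap7 (a point): Middle of gap 7, counted from the hoop, at the height of the rail tops (20 mm above the work surface). Axes as the rack's. The lid that is already drying stands here.
- lid_large: The large mould lid: a flat round white plastic disc, 130 mm across, 10 mm thick, 90 to 175 g. Origin: its centre. x: the disc's own axis, at the start towards its block; z: at the start up along its face. It starts leaning 0.26 rad back from upright on the block's top edge, foot on the work surface. Standing in a gap, its centre is 62 mm above the rail tops.
- lid_medium: The medium mould lid: a flat round white plastic disc, 105 mm across, 10 mm thick, 57 to 115 g. Origin: its centre. x: the disc's own axis, at the start towards its block; z: at the start up along its face. It starts leaning 0.26 rad back from upright on the block's top edge, foot on the work surface. Standing in a gap, its centre is 48 mm above the rail tops.
- lid_small: The small mould lid: a flat round white plastic disc, 80 mm across, 10 mm thick, 35 to 70 g. Origin: its centre. x: the disc's own axis, at the start towards its block; z: at the start up along its face. It starts leaning 0.26 rad back from upright on the block's top edge, foot on the work surface. Standing in a gap, its centre is 35 mm above the rail tops.
- block_large: The fixed wooden block on which the large lid leans: 50 mm (x) by 110 mm (y) by 40 mm high. Origin: centre of its underside; the lid leans on its -x face.
- block_medium: The fixed wooden block on which the medium lid leans: 50 mm (x) by 110 mm (y) by 40 mm high. Origin: centre of its underside; the lid leans on its -x face.
- block_small: The fixed wooden block on which the small lid leans: 50 mm (x) by 110 mm (y) by 40 mm high. Origin: centre of its underside; the lid leans on its -x face.
- lid_dry: A fourth lid, 80 mm across and 10 mm thick, loose, already standing in gap 7 at the end away from the hoop. Origin: its centre; x axis: the disc's axis. To be left alone.
- cheese: Bystander: a small round cheese, 100 mm across, 50 mm high, loose. Origin: centre of its underside.
- jar: Bystander: a honey jar, 56 mm across, about 90 mm high, loose. Origin: centre of its underside.
- bottle: Bystander: a brown bottle, 52 mm across, 200 mm high, loose. Origin: centre of its underside.
Things that resemble listed ones, but are neither listed nor needed, are in the scene too. Leave any red or yellow look-alike of the lid_medium alone.

How it is judged:
At the end, for the whole second after the job is handed in: The large lid stands in gap 1, the medium in gap 3 and the small in gap 5 (counted from the hoop), each with its centre within 9 mm of the gap's middle along the row, 12 mm across it and 7 mm of its resting height on the rails, its axis within 0.2 rad of the row's direction, at rest (x of lid_large in the frame of gap1 between -0.009 and 0.009 m and y of lid_large in the frame of gap1 between -0.012 and 0.012 m and z of lid_large in the frame of gap1 between 0.0548 and 0.0688 m and angle between the x axis of each of lid_large, lid_medium, lid_small and the x axis of rack, either way round below 0.2 rad and linear speed of each of lid_large, lid_medium, lid_small below 0.03 m/s and x of lid_medium in the frame of gap3 between -0.009 and 0.009 m and y of lid_medium in the frame of gap3 between -0.012 and 0.012 m and z of lid_medium in the frame of gap3 between 0.0415 and 0.0555 m and x of lid_small in the frame of gap5 between -0.009 and 0.009 m and y of lid_small in the frame of gap5 between -0.012 and 0.012 m and z of lid_small in the frame of gap5 between 0.0276 and 0.0416 m); the robot touches nothing.
It fails at once if the cheese, the jar or the bottle is moved more than 20 mm or tipped over (distance of any of cheese, jar, bottle from where it was at the start of the episode above 0.02 m or angle between any of cheese, jar, bottle's own z axis and vertical above 0.35 rad).
It fails at once if the lid that is already drying is moved more than 10 mm (distance of lid_dry from where it was at the start of the episode above 0.01 m).
It fails at once if a lid is dropped or thrown: out of the gripper it moves faster than 0.7 m/s, as after a fall of 25 mm ((contact force between the fingers and lid_large below 0.05 N and linear speed of lid_large above 0.7 m/s) or (contact force between the fingers and lid_medium below 0.05 N and linear speed of lid_medium above 0.7 m/s) or (contact force between the fingers and lid_small below 0.05 N and linear speed of lid_small above 0.7 m/s)).
It also fails if it takes over 72 s, if anything falls off the work surface, if the arm or the gripper's body presses on something with over 40 N, if the wrist force passes 120 N, or if a joint passes its speed limit or range.

## Robot

A 6-joint arm with a two-finger parallel gripper is mounted at the origin on the work surface. World frame = base frame: x ahead of the robot, y to its left, z up, the work surface at z = 0. Lengths are in m, angles in rad, forces in N, time in s.
With the tool pointing down it reaches from about 0.325 to 1 m from the base axis. Payload 5.1 kg.
Tool frame: the origin (TCP) lies on the centre line of the jaws, within the pads' length; the fingertips stand 14 mm ahead of it and the grasp point (between the pads) lies 5 mm behind it; z points along the fingers, y is the line along which they close (so a half turn about z gives the same grasp; the last joint's range is limited). The gripper opens to 85 mm and grips with 20 to 120 N. Pads are 22 mm wide; open, the fingers measure 114 mm over their backs; the gripper's body (76 mm by 85 mm) begins 54 mm behind the grasp point. The pads swing forward as they close: fully open they stand 13 mm farther back than shut.
Start: joints at [1.038, 0.124, 1.65, -0, 1.367, -0.083], TCP at [0.283, 0.585, 0.215] pointing down, gripper open.
Joint ranges: [-2.61, 2.61], [-1.02, 2.33], [0.03, 2.71], [-1.35, 4.49], [0.32, 2.68], [-2.91, 2.91]. Speed limits (rad/s): [2.57, 2.57, 3.14, 3.14, 3.14, 3.14].

## Interface

Orientations are given as a rotation vector (axis times angle).
In Python, from cell import manip, read_camera, camera_params, ticket, finder gives the robot as it stands.
- The arm moves only by the tool jog_arm, never from a script. Its argument "increments" is a list of rows, each an object of numbers: "dx", "dy", "dz": the shift along the tool's x, y, z in m; "spin": the turn about the tool's z in degrees; "claw": the gripper's target within -1 to 1 (shut at 1, half-way at 0, fully open at -1). A call has exactly 5 rows; each row shifts and turns the commanded pose from where the row before left it, along the tool's axes as they then stand; what a row does not reach is not made up. A row lasts 1/10 s, in which the tool goes at most 50 mm and 8.59 degrees, less where a joint would pass 70% of its speed; a pose out of reach is approached as far as the arm can. A call is refused whole if a number of a shift passes 0.05 or a number of a turn 8.59, either way. A call with a gripper value outside its range is refused whole. The fingers move at their own pace and stop on an object; "force" is the grip in N (left out, the last holds). Time passes only in rows, so rows that do not move let the fingers close, or fill a call up. It gives the time, the measured TCP pose, the force, the opening and the grip force at its end, in the units of the state.
- manip.observe(): the state, without advancing time (a new reading comes with each control period).
- read_camera(name): name is "side" or "top"; returns the picture (480x640x3 uint8, blue, green, red); there is no depth.
- camera_params(name): a dict with "mtx" (3x3 intrinsics, pixels), "distortion" ([k1, k2, p1, p2, k3] as OpenCV has them; the pictures are not rectified), "R" (3x3) and "t" (3): a world point X has camera coordinates R X + t. Camera axes: x right, y down, z forward; pixel columns grow to the right and rows downward; lengths in m; the calibration is good to about 2 mm. A picture is of the moment at which its call begins. camera_params takes no time and is no camera call.
- ticket.finish_job(): hands the job in; it is judged then, once.
Trained networks look in the newest picture that a camera, given by its name, has taken for a name from the list of things; names that differ only in an ending like _2 or _b are one class to them, and where a whole thing is asked for, a point or a joint stands for the part that bears it (a point fixed in the world has none). Each returns a list of dicts, best first, with "confidence" (0 to 1); they miss things now and then, are a little off and sometimes report something else, mostly with a low value. They report only what shows in the picture. A call takes as long as a camera call. They do not tell look-alikes from the thing itself.
- finder.recognise(name, camera): "point" ([row, column] in pixels, amid what is visible of it).
- finder.masks_of(name, camera): "pixels" (480x640 bool, what is visible of it) and "point" ([row, column] in pixels, amid what is visible of it).
The state is a dict: "time_s": time; "q": joint angles; "dq": joint speeds; "tau": joint torques, N m; "tool_pos": TCP position; "ee_rot": TCP orientation; "wrist_force": force on the tool from outside, world axes, zero at the start; "ft_torque": the same for the moment, N m; "gripper_width": finger opening in m; "grip_force": force on a finger pad.
Only numpy, scipy, OpenCV 4.12 (cv2) and the standard library are available. Lean on these libraries where they do the work, as an engineer would, in place of code of your own. Each camera call takes 0.05 s, during which the arm holds its last target. There are 200 camera calls.

## Working session

There is one attempt and no reset: what is moved stays moved. The work goes in short steps, Python scripts to look and compute and a tool call to move; the robot and the scene stay as the last step left them, time stands still between calls to the robot, and variables do not carry over. Pictures are saved under pics/ and viewed, at most 10 in all, crops included, and the job is handed in when it is done.

Besides the shell and the picture viewer there is one more tool, called after "Emit:" as name([rows], argument=value, ...), one row to a line, values as JSON. jog_arm: Moves the arm, as the interface text tells. Its arguments: {"type":"object","properties":{"increments":{"type":"array"},"force":{"type":"number"}},"required":["increments"]}

```bash
ls; mkdir -p pics
python3 - <<'E'
from cell import manip, read_camera, camera_params, finder
import cv2,numpy as np
for c in("top","side"):
    cv2.imwrite(f"pics/{c}0.png",read_camera(c))
    p=camera_params(c);print(c,p)
    for n in("rack","hoop","lid_large","lid_medium","lid_small","block_large","block_medium","block_small","lid_dry","cheese","jar","bottle"):
        print(n,[(np.round(d["point"]).tolist(),round(d["confidence"],2)) for d in finder.recognise(n,c)][:4])
print(manip.observe())
E
```

```text
pics
top {'mtx': array([[499.68685366,   0.        , 309.2696156 ],
       [  0.        , 499.68685366, 242.15178033],
       [  0.        ,   0.        ,   1.        ]]), 'distortion': array([-0.14069945,  0.        ,  0.        ,  0.        ,  0.        ]), 'R': array([[-0.02731191, -0.99931509,  0.02496823],
       [-0.99854914,  0.02611437, -0.04709194],
       [ 0.04640766, -0.02621818, -0.99857846]]), 't': array([-0.0862862 ,  0.6150238 ,  1.07045885])}
rack [([284.0, 150.0], 0.75)]
hoop [([283.0, 151.0], 0.76)]
lid_large [([332.0, 422.0], 0.74)]
lid_medium [([144.0, 315.0], 0.93), ([232.0, 457.0], 0.82), ([170.0, 381.0], 0.78), ([238.0, 390.0], 0.65)]
lid_small [([320.0, 327.0], 0.82)]
block_large [([324.0, 414.0], 0.84), ([282.0, 151.0], 0.56)]
block_medium [([220.0, 383.0], 0.78)]
block_small [([304.0, 323.0], 0.67), ([288.0, 152.0], 0.4)]
lid_dry [([237.0, 389.0], 0.28)]
cheese [([340.0, 245.0], 0.87)]
jar [([209.0, 316.0], 0.86), ([308.0, 323.0], 0.63)]
bottle [([283.0, 238.0], 0.56), ([333.0, 423.0], 0.52)]
side {'mtx': array([[589.92792062,   0.        , 320.96143156],
 
[... 924 characters left out ...]
bottle [([305.0, 333.0], 0.71)]
{'time_s': 1.3, 'q': array([ 1.03843910e+00,  1.23788266e-01,  1.65029550e+00,  5.61573466e-06,
        1.36749059e+00, -8.26207255e-02]), 'dq': array([ 0.00036099, -0.00059675, -0.00080913, -0.00099819,  0.00060984,
       -0.00083996]), 'tau': array([-5.47007244e-05, -4.23582530e+01, -3.65751922e+01, -3.10552011e-06,
        3.30579696e-04, -8.20313971e-06]), 'tool_pos': array([0.28260672, 0.58534136, 0.21543248]), 'ee_rot': array([7.00507502e-01, 3.06249764e+00, 3.00031411e-05]), 'wrist_force': array([ 0.40593511, -0.82345602,  0.1523346 ]), 'ft_torque': array([-0.00169147, -0.00082535, -0.05811586]), 'grip_force': 0.0, 'gripper_width': 0.08562834901375599}
```

View pics/top0.png

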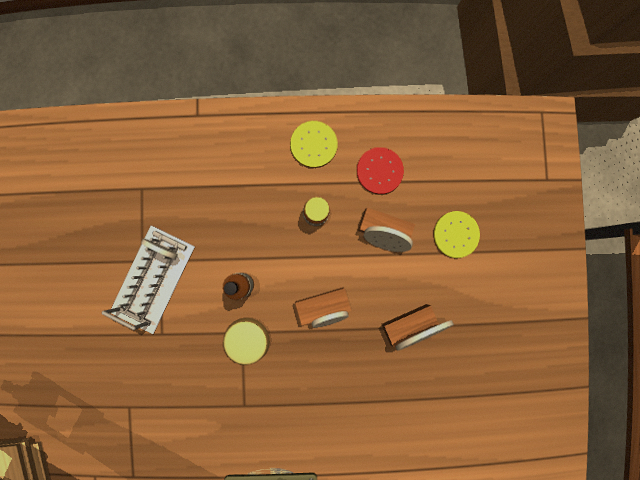

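View pics/side0.png

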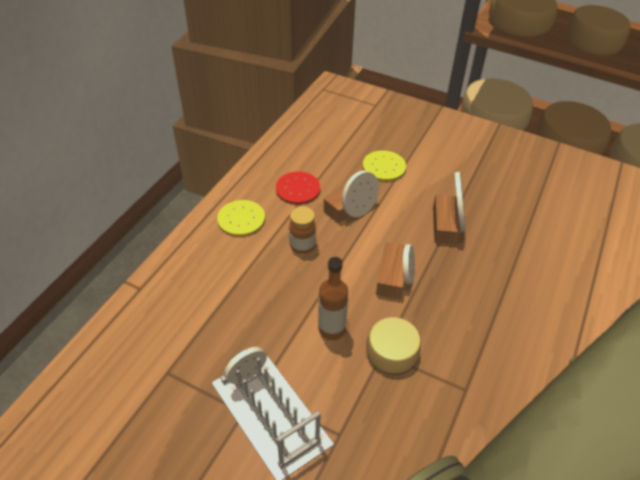

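The top view shows the rack at about (150,280), with the hoop at its lower-left end (128,318) and the dry lid at (160,243). The large lid is at (422,333), the medium at (388,238) and the small at (328,320). The side view agrees. Next I'll look at enlarged crops.

```bash
cat > h.py <<'E'
import cv2,numpy as np
from cell import camera_params
def proj(c,X):
    p=camera_params(c)
    return cv2.projectPoints(np.float64(X).reshape(-1,3),cv2.Rodrigues(p["R"])[0],p["t"],p["mtx"],p["distortion"])[0][:,0]
def w(c,uv,z):
    p=camera_params(c)
    n=cv2.undistortPoints(np.float64(uv).reshape(-1,1,2),p["mtx"],p["distortion"])[:,0]
    d=np.c_[n,np.ones(len(n))]@p["R"]; o=-p["R"].T@p["t"]
    return o+d*((z-o[2])/d[:,2])[:,None]
E
python3 - <<'E'
import cv2,numpy as np
from h import *
t=cv2.imread("pics/top0.png");s=cv2.imread("pics/side0.png")
def crop(i,u0,u1,v0,v1,k): return cv2.resize(i[v0:v1,u0:u1],None,fx=k,fy=k,interpolation=cv2.INTER_CUBIC)
a=crop(t,95,205,220,340,5);b=crop(s,205,335,340,475,0);
E
python3 - <<'E'
import cv2,numpy as np
t=cv2.imread("pics/top0.png");s=cv2.imread("pics/side0.png")
crop=lambda i,u0,v0,wd,h,k: cv2.resize(i[v0:v0+h,u0:u0+wd],None,fx=k,fy=k,interpolation=cv2.INTER_CUBIC)
cv2.imwrite("pics/rack.png",np.hstack([crop(t,98,220,100,120,4),crop(s,210,345,98,120,4)]))
cv2.imwrite("pics/lids.png",crop(t,280,195,190,160,4))
E
```

```text
Traceback (most recent call last):
cv2.error: OpenCV(4.12.0) /io/opencv/modules/imgproc/src/resize.cpp:4211: error: (-215:Assertion failed) inv_scale_x > 0 in function 'resize'
```

View pics/rack.png

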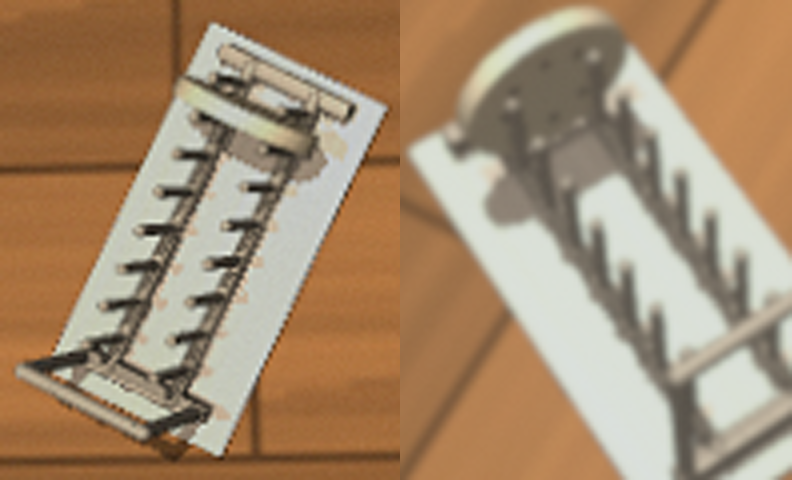

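View pics/lids.png

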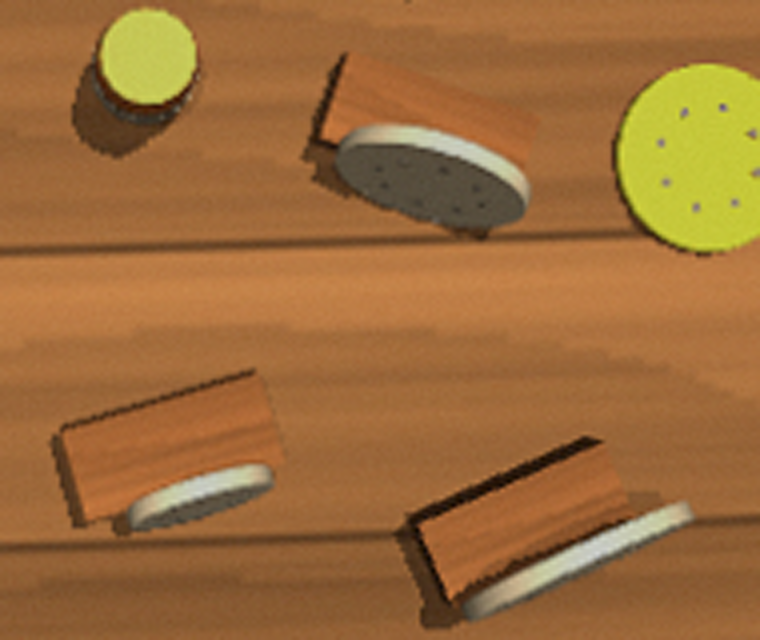

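The rack crop shows clear tine tips in two rows and the hoop bar running from (18,371) to (150,435). All three lids lean on the near side of their blocks. I'll fit poses: the rack from its tine tips, the lids from their masks.

```bash
cat > fit.py <<'E'
from h import *
from cell import read_camera, finder
from scipy.optimize import least_squares, minimize
th=.26
def Rz(a): return np.array([[np.cos(a),-np.sin(a),0],[np.sin(a),np.cos(a),0],[0,0,1]])
def disc(R,C,ax,up):
    a=np.linspace(0,2*np.pi,60); e=np.cross(up,ax)
    return np.vstack([C+s*.005*ax+R*(np.outer(np.cos(a),e)+np.outer(np.sin(a),up)) for s in(-1,1)])
def sil(c,P):
    m=np.zeros((480*4,640*4),np.uint8); h=cv2.convexHull(np.float32(proj(c,P)*4+1.5)).astype(int)
    cv2.fillPoly(m,[h],1); return m
if __name__=="__main__":
    tl=np.array([(195,118),(177,153),(160,191),(140,230),(122,267),(103,305)])/4+[98,220]
    tr=np.array([(268,150),(250,187),(228,225),(208,262),(188,299),(176,340)])/4+[98,220]
    for off in(-1,0):
      k=np.arange(6)
      def mod(p):
        xs=.077-.022*(k+1+off)   # from far end towards the hoop
        M=[np.c_[xs,0*xs+s*.02,0*xs+.075]@Rz(p[2]).T+[p[0],p[1],0] for s in(-1,1)]
        return proj("top",np.vstack(M))
      for sw in(0,1):
        obs=np.vstack([tl,tr] if not sw else [tr,tl])
        r=least_squares(lambda p:(mod(p)-obs).ravel(),[w("top",[[150,283]],.03)[0][0],w("top",[[150,283]],.03)[0][1],-.5],loss="soft_l1")
        if r.cost<40:
            x,y,a=r.x; print("rack",off,sw,r.cost,r.x)
            pl=np.array([[i*.1075,j*.055,.003] for i in(-1,1) for j in(-1,1)])@Rz(a).T+[x,y,0]
            print("plate px crop",((proj("top",pl)-[98,220])*4).round().tolist())
            hp=np.array([[-.096,s*.035,.108] for s in(-1,1)])@Rz(a).T+[x,y,0]
            print("hoop px crop",((proj("top",hp)-[98,220])*4).round().tolist())
    cams={c:read_camera(c) for c in("top","side")}
    for n,R,pt,ps in(("lid_large",.065,(422,332),(459,199)),("lid_medium",.0525,(388,238),(362,192)),("lid_small",.04,(327,320),(406,265))):
        ms={}
        for c,q in(("top",pt),("side",ps)):
            L=[d for d in finder.masks_of(n,c) if np.hypot(d["point"][1]-q[0],d["point"][0]-q[1])<14]
            if L: ms[c]=cv2.resize(L[0]["pixels"].astype(np.uint8),None,fx=4,fy=4,interpolation=cv2.INTER_NEAREST)
        def geo(p):
            Q=Rz(p[2]); ax=Q@[np.cos(th),0,-np.sin(th)]; up=Q@[np.sin(th),0,np.cos(th)]
            return disc(R,np.array([p[0],p[1],R*np.cos(th)+.005*np.sin(th)]),ax,up)
        def f(p,cs):
            s=0
            for c in cs:
                m=sil(c,geo(p)); s+=1-(m&ms[c]).sum()/(m|ms[c]).sum()
            return s
        x0=w("top",[pt],.06)[0]
        for cs in([list(ms)]+[["top"]]):
            best=min((minimize(f,[x0[0],x0[1],a],args=(cs,),method="Nelder-Mead",options=dict(initial_simplex=[[x0[0]-.01,x0[1],a-.1],[x0[0]+.01,x0[1],a],[x0[0],x0[1]+.01,a],[x0[0],x0[1],a+.25]],xatol=1e-4,fatol=1e-4)) for a in(-.4,0,.4)),key=lambda r:r.fun)
            print(n,cs,best.fun,best.x.round(4))
    for n,h in(("cheese",.05),("jar",.09),("bottle",.2)):
        L=finder.recognise(n,"top"); print(n,w("top",[L[0]["point"][::-1]],h)[0].round(3))
E
python3 fit.py
```

```text
rack -1 1 2.2938929139443207 [ 0.52754158  0.25218374 -0.48253747]
plate px crop [[209.0, 479.0], [36.0, 389.0], [380.0, 130.0], [205.0, 42.0]]
hoop px crop [[124.0, 471.0], [3.0, 407.0]]
rack 0 1 2.293892913944383 [ 0.54702963  0.24197512 -0.48253748]
plate px crop [[227.0, 444.0], [53.0, 354.0], [398.0, 94.0], [223.0, 6.0]]
hoop px crop [[143.0, 432.0], [22.0, 368.0]]
lid_large ['top', 'side'] 0.3606839185127966 [ 0.4094 -0.3353  0.3765]
lid_large ['top'] 0.11480637813211847 [ 0.4089 -0.3378  0.3964]
lid_medium ['top', 'side'] 0.13678748597415058 [ 0.6137 -0.2665 -0.3633]
lid_medium ['top'] 0.0321683876092137 [ 0.6126 -0.2686 -0.3731]
lid_small ['top', 'side'] 0.262880329832611 [ 0.4477 -0.14    0.2526]
lid_small ['top'] 0.08252076561935717 [ 0.4476 -0.1417  0.2634]
cheese [0.412 0.04  0.05 ]
jar [ 0.67  -0.121  0.09 ]
bottle [0.53  0.037 0.2  ]
```

```bash
cat > plan.py <<'E'
import sys,json,numpy as np
from cell import manip
from scipy.spatial.transform import Rotation as Rn
def plan(goals,step=.045):
    s=manip.observe(); R=Rn.from_rotvec(s["ee_rot"]); p=s["tool_pos"].copy()
    print("t",s["time_s"],"pos",p.round(4),"yaw_y",np.degrees(np.arctan2(*R.as_matrix()[[1,0],1])).round(2),"w",round(s["gripper_width"],4),"grip",s["grip_force"],"F",s["wrist_force"].round(1),"q",s["q"].round(2))
    out=[]
    for x,y,z,yaw in goals:
        M=R.as_matrix(); a=np.degrees(np.arctan2(M[1,1],M[0,1])); d=(a-yaw+90)%180-90   # spin + lowers yaw
        n=max(1,int(np.ceil(max(np.linalg.norm(np.array([x,y,z])-p)/step,abs(d)/8)))); 
        st=(np.array([x,y,z])-p)/n
        for i in range(n):
            v=R.as_matrix().T@st; out.append(dict(dx=round(v[0],4),dy=round(v[1],4),dz=round(v[2],4),spin=round(d/n,2)))
            R=R*Rn.from_rotvec([0,0,np.radians(d/n)])
        p=np.array([x,y,z])
    for i in range(0,len(out),5): print(json.dumps(out[i:i+5]))
if __name__=="__main__": plan(json.loads(sys.argv[1]),float(sys.argv[2]) if len(sys.argv)>2 else .045)
E
python3 plan.py '[[0.409,-0.337,0.21,22.3],[0.409,-0.337,0.112,22.3]]'
```

```text
t 1.85 pos [0.2826 0.5853 0.2154] yaw_y 64.23 w 0.0855 grip 0.0 F [-0.6  0.3  0.5] q [ 1.04  0.12  1.65  0.    1.37 -0.08]
[{"dx": -0.0245, "dy": -0.0369, "dz": 0.0003, "spin": 2.0}, {"dx": -0.0258, "dy": -0.0361, "dz": 0.0003, "spin": 2.0}, {"dx": -0.027, "dy": -0.0351, "dz": 0.0003, "spin": 2.0}, {"dx": -0.0282, "dy": -0.0342, "dz": 0.0003, "spin": 2.0}, {"dx": -0.0294, "dy": -0.0332, "dz": 0.0003, "spin": 2.0}]
[{"dx": -0.0305, "dy": -0.0321, "dz": 0.0003, "spin": 2.0}, {"dx": -0.0316, "dy": -0.031, "dz": 0.0003, "spin": 2.0}, {"dx": -0.0327, "dy": -0.0299, "dz": 0.0003, "spin": 2.0}, {"dx": -0.0337, "dy": -0.0288, "dz": 0.0003, "spin": 2.0}, {"dx": -0.0347, "dy": -0.0276, "dz": 0.0003, "spin": 2.0}]
[{"dx": -0.0357, "dy": -0.0263, "dz": 0.0003, "spin": 2.0}, {"dx": -0.0366, "dy": -0.0251, "dz": 0.0003, "spin": 2.0}, {"dx": -0.0374, "dy": -0.0238, "dz": 0.0003, "spin": 2.0}, {"dx": -0.0382, "dy": -0.0225, "dz": 0.0003, "spin": 2.0}, {"dx": -0.039, "dy": -0.0211, "dz": 0.0003, "spin": 2.0}]
[{"dx": -0.0397, "dy": -0.0198, "dz": 0.0003, "spin": 2.0}, {"dx": -0.0403, "dy": -0.0184, "dz": 0.0003, "spin": 2.0}, {"dx": -0.041, "dy": -0.017, "dz": 0.0003, "spin": 2.0}, {"dx": -0.0415, "dy": -0.0155, "dz": 0.0003, "spin": 2.0}, {"dx": -0.042, "dy": -0.0141, "dz": 0.0003, "spin": 2.0}]
[{"dx": -0.0425, "dy": -0.0126, "dz": 0.0003, "spin": 2.0}, {"dx": -0.0, "dy": 0.0, "dz": 0.0327, "spin": 0.0}, {"dx": -0.0, "dy": 0.0, "dz": 0.0327, "spin": 0.0}, {"dx": -0.0, "dy": 0.0, "dz": 0.0327, "spin": 0.0}]
```

Emit:
jog_arm([
  {"dx": -0.024,"dy": -0.037,"spin": 2},
  {"dx": -0.026,"dy": -0.036,"spin": 2},
  {"dx": -0.027,"dy": -0.035,"spin": 2},
  {"dx": -0.028,"dy": -0.034,"spin": 2},
  {"dx": -0.029,"dy": -0.033,"spin": 2},
], force=30)

```text
invalid input
```

Emit:
jog_arm([
  {"dx": -0.031,"dy": -0.032,"spin": 2},
  {"dx": -0.032,"dy": -0.031,"spin": 2},
  {"dx": -0.033,"dy": -0.03,"spin": 2},
  {"dx": -0.034,"dy": -0.029,"spin": 2},
  {"dx": -0.035,"dy": -0.028,"spin": 2},
])

```text
invalid input
```

Emit:
jog_arm([
  {"dx": -0.036,"dy": -0.026,"spin": 2},
  {"dx": -0.037,"dy": -0.025,"spin": 2},
  {"dx": -0.037,"dy": -0.024,"spin": 2},
  {"dx": -0.038,"dy": -0.022,"spin": 2},
  {"dx": -0.039,"dy": -0.021,"spin": 2},
])

```text
invalid input
```

Emit:
jog_arm([
  {"dx": -0.04,"dy": -0.02,"spin": 2},
  {"dx": -0.04,"dy": -0.018,"spin": 2},
  {"dx": -0.041,"dy": -0.017,"spin": 2},
  {"dx": -0.042,"dy": -0.015,"spin": 2},
  {"dx": -0.042,"dy": -0.014,"spin": 2},
])

```text
invalid input
```

```bash
python3 plan.py '[[0.409,-0.337,0.19,22.3],[0.409,-0.337,0.112,22.3]]'
```

```text
t 1.85 pos [0.2826 0.5853 0.2154] yaw_y 64.23 w 0.0855 grip 0.0 F [-0.6  0.3  0.5] q [ 1.04  0.12  1.65  0.    1.37 -0.08]
[{"dx": -0.0245, "dy": -0.0369, "dz": 0.0012, "spin": 2.0}, {"dx": -0.0258, "dy": -0.0361, "dz": 0.0012, "spin": 2.0}, {"dx": -0.027, "dy": -0.0351, "dz": 0.0012, "spin": 2.0}, {"dx": -0.0282, "dy": -0.0342, "dz": 0.0012, "spin": 2.0}, {"dx": -0.0294, "dy": -0.0332, "dz": 0.0012, "spin": 2.0}]
[{"dx": -0.0305, "dy": -0.0321, "dz": 0.0012, "spin": 2.0}, {"dx": -0.0316, "dy": -0.031, "dz": 0.0012, "spin": 2.0}, {"dx": -0.0327, "dy": -0.0299, "dz": 0.0012, "spin": 2.0}, {"dx": -0.0337, "dy": -0.0288, "dz": 0.0012, "spin": 2.0}, {"dx": -0.0347, "dy": -0.0276, "dz": 0.0012, "spin": 2.0}]
[{"dx": -0.0357, "dy": -0.0263, "dz": 0.0012, "spin": 2.0}, {"dx": -0.0366, "dy": -0.0251, "dz": 0.0012, "spin": 2.0}, {"dx": -0.0374, "dy": -0.0238, "dz": 0.0012, "spin": 2.0}, {"dx": -0.0382, "dy": -0.0225, "dz": 0.0012, "spin": 2.0}, {"dx": -0.039, "dy": -0.0211, "dz": 0.0012, "spin": 2.0}]
[{"dx": -0.0397, "dy": -0.0198, "dz": 0.0012, "spin": 2.0}, {"dx": -0.0403, "dy": -0.0184, "dz": 0.0012, "spin": 2.0}, {"dx": -0.041, "dy": -0.017, "dz": 0.0012, "spin": 2.0}, {"dx": -0.0415, "dy": -0.0155, "dz": 0.0012, "spin": 2.0}, {"dx": -0.042, "dy": -0.0141, "dz": 0.0012, "spin": 2.0}]
[{"dx": -0.0425, "dy": -0.0126, "dz": 0.0012, "spin": 2.0}, {"dx": -0.0, "dy": 0.0, "dz": 0.039, "spin": 0.0}, {"dx": -0.0, "dy": 0.0, "dz": 0.039, "spin": 0.0}]
```

All five fields seem to be required in each row. I'll include dz and claw.

Emit:
jog_arm([
  {"dx": -0.024,"dy": -0.037,"dz": 0.001,"spin": 2,"claw": -1},
  {"dx": -0.026,"dy": -0.036,"dz": 0.001,"spin": 2,"claw": -1},
  {"dx": -0.027,"dy": -0.035,"dz": 0.001,"spin": 2,"claw": -1},
  {"dx": -0.028,"dy": -0.034,"dz": 0.001,"spin": 2,"claw": -1},
  {"dx": -0.029,"dy": -0.033,"dz": 0.001,"spin": 2,"claw": -1},
], force=30)

```text
time_s: 2.35
tool_pos: [0.3121, 0.365, 0.2104]
ee_rot: [0.966, 2.989, 0.0]
wrist_force: [0.8, 0.2, 0.4]
gripper_width: 0.0856
grip_force: 0.0
```

Emit:
jog_arm([
  {"dx": -0.031,"dy": -0.032,"dz": 0.001,"spin": 2,"claw": -1},
  {"dx": -0.032,"dy": -0.031,"dz": 0.001,"spin": 2,"claw": -1},
  {"dx": -0.033,"dy": -0.03,"dz": 0.001,"spin": 2,"claw": -1},
  {"dx": -0.034,"dy": -0.029,"dz": 0.001,"spin": 2,"claw": -1},
  {"dx": -0.035,"dy": -0.028,"dz": 0.001,"spin": 2,"claw": -1},
])

```text
time_s: 2.85
tool_pos: [0.3429, 0.144, 0.2057]
ee_rot: [1.222, 2.893, 0.001]
wrist_force: [0.9, 0.3, -0.9]
gripper_width: 0.0854
grip_force: 0.0
```

Emit:
jog_arm([
  {"dx": -0.036,"dy": -0.026,"dz": 0.001,"spin": 2,"claw": -1},
  {"dx": -0.037,"dy": -0.025,"dz": 0.001,"spin": 2,"claw": -1},
  {"dx": -0.037,"dy": -0.024,"dz": 0.001,"spin": 2,"claw": -1},
  {"dx": -0.038,"dy": -0.022,"dz": 0.001,"spin": 2,"claw": -1},
  {"dx": -0.039,"dy": -0.021,"dz": 0.001,"spin": 2,"claw": -1},
])

```text
time_s: 3.35
tool_pos: [0.3737, -0.0756, 0.2009]
ee_rot: [1.471, 2.774, 0.001]
wrist_force: [0.2, 0.5, 1.1]
gripper_width: 0.0853
grip_force: 0.0
```

Emit:
jog_arm([
  {"dx": -0.04,"dy": -0.02,"dz": 0.001,"spin": 2,"claw": -1},
  {"dx": -0.04,"dy": -0.018,"dz": 0.001,"spin": 2,"claw": -1},
  {"dx": -0.041,"dy": -0.017,"dz": 0.001,"spin": 2,"claw": -1},
  {"dx": -0.042,"dy": -0.015,"dz": 0.001,"spin": 2,"claw": -1},
  {"dx": -0.042,"dy": -0.014,"dz": 0.001,"spin": 2,"claw": -1},
])

```text
time_s: 3.85
tool_pos: [0.4043, -0.2955, 0.1956]
ee_rot: [1.708, 2.636, 0.0]
wrist_force: [1.3, 0.8, 1.1]
gripper_width: 0.0854
grip_force: 0.0
```

```bash
python3 plan.py '[[0.409,-0.337,0.19,22.3],[0.409,-0.337,0.112,22.3]]'
```

```text
t 3.85 pos [ 0.4043 -0.2955  0.1956] yaw_y 24.1 w 0.0854 grip 0.0 F [1.3 0.8 1.1] q [-0.74 -0.2   2.    0.    1.34 -1.16]
[{"dx": -0.0398, "dy": -0.0127, "dz": 0.0056, "spin": 1.8}, {"dx": 0.0, "dy": -0.0, "dz": 0.039, "spin": 0.0}, {"dx": 0.0, "dy": -0.0, "dz": 0.039, "spin": 0.0}]
```

Emit:
jog_arm([
  {"dx": -0.04,"dy": -0.013,"dz": 0.006,"spin": 1.8,"claw": -1},
  {"dx": 0,"dy": 0,"dz": 0.039,"spin": 0,"claw": -1},
  {"dx": 0,"dy": 0,"dz": 0.039,"spin": 0,"claw": -1},
  {"dx": 0,"dy": 0,"dz": 0,"spin": 0,"claw": -1},
  {"dx": 0,"dy": 0,"dz": 0,"spin": 0,"claw": -0.2},
])

```text
time_s: 4.35
tool_pos: [0.4087, -0.3349, 0.1114]
ee_rot: [-1.746, -2.61, -0.0]
wrist_force: [-0.7, -0.8, 0.4]
gripper_width: 0.0732
grip_force: 0.0
```

Emit:
jog_arm([
  {"dx": 0,"dy": -0.003,"dz": 0,"spin": 0,"claw": -0.2},
  {"dx": 0,"dy": -0.003,"dz": 0,"spin": 0,"claw": 0},
  {"dx": 0,"dy": -0.004,"dz": 0,"spin": 0,"claw": 0},
  {"dx": 0,"dy": -0.004,"dz": 0,"spin": 0,"claw": 0.1},
  {"dx": 0,"dy": -0.003,"dz": 0,"spin": 0,"claw": 0.2},
])

```text
time_s: 4.85
tool_pos: [0.393, -0.342, 0.112]
ee_rot: [1.747, 2.61, -0.0]
wrist_force: [-0.4, 0.3, 0.4]
gripper_width: 0.034
grip_force: 0.0
```

Emit:
jog_arm([
  {"dx": 0,"dy": 0,"dz": 0,"spin": 0,"claw": 0.4},
  {"dx": 0,"dy": 0,"dz": 0,"spin": 0,"claw": 0.6},
  {"dx": 0,"dy": 0,"dz": 0,"spin": 0,"claw": 0.8},
  {"dx": 0,"dy": 0,"dz": 0,"spin": 0,"claw": 1},
  {"dx": 0,"dy": 0,"dz": 0,"spin": 0,"claw": 1},
])

```text
time_s: 5.35
tool_pos: [0.3933, -0.3416, 0.1113]
ee_rot: [-1.747, -2.611, -0.0]
wrist_force: [0.5, -0.1, 0.6]
gripper_width: -0.0
grip_force: 0.0
```

```bash
cat > tilt.py <<'E'
import sys
from fit import *
from cell import manip
from scipy.spatial.transform import Rotation as Rn
# pose of a held lid: fit centre offset along tool x,y, depth and tilts to masks
name=sys.argv[1]; R={"lid_large":.065,"lid_medium":.0525,"lid_small":.04}[name]
ims={c:read_camera(c) for c in("top","side")}; s=manip.observe()
p0=s["tool_pos"]; M=Rn.from_rotvec(s["ee_rot"]).as_matrix()
ms={}
for c in ims:
    q=proj(c,p0-[0,0,R-.02])[0]
    L=sorted(finder.masks_of(name,c),key=lambda d:np.hypot(d["point"][1]-q[0],d["point"][0]-q[1]))
    if L: ms[c]=cv2.resize(L[0]["pixels"].astype(np.uint8),None,fx=4,fy=4,interpolation=cv2.INTER_NEAREST); print(c,"mask",L[0]["point"],L[0]["confidence"],"pred",q[::-1])
    k=sys.argv[2] if len(sys.argv)>2 else ""
    if k: 
        u,v=q.astype(int); im=ims[c][max(0,v-75):v+75,max(0,u-75):u+75]; cv2.imwrite(f"pics/{k}_{c}.png",cv2.resize(im,(450,450),interpolation=cv2.INTER_CUBIC))
if len(sys.argv)>2:
    cv2.imwrite(f"pics/{k}.png",np.hstack([cv2.resize(cv2.imread(f"pics/{k}_{c}.png"),(400,400)) for c in ims]))
E
python3 tilt.py lid_large L1; python3 plan.py '[]'
```

```text
top mask [334.5, 416.1] 0.63 pred [342.59265734 426.80067579]
side mask [198.3, 459.5] 0.56 pred [201.17610469 468.86658478]
t 5.55 pos [ 0.3933 -0.3417  0.1114] yaw_y 22.43 w -0.0 grip 0.0 F [ 0.4 -0.9 -0.1] q [-0.82 -0.07  2.03 -0.    1.18 -1.21]
```

View pics/L1.png

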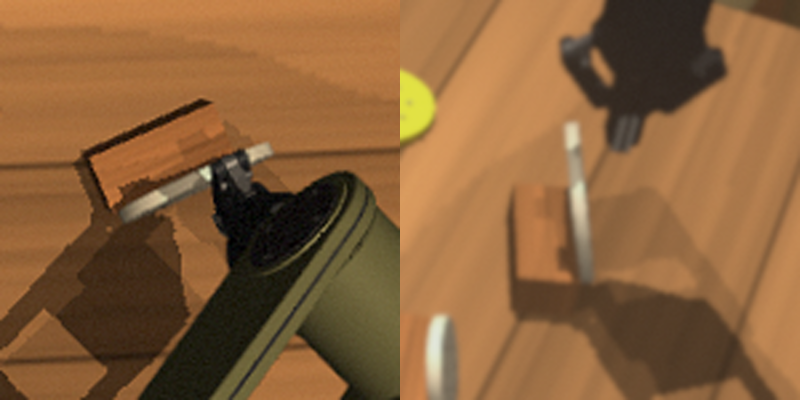

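The jaws closed empty in front of the lid, which is still leaning and hasn't moved. The finger tips are at top-crop (240,170) and side-crop (625,150). I'll compare these with the projections.

Run:
```python
from fit import *
from cell import manip
p=manip.observe()["tool_pos"]
for c in("top","side"):
    q=proj(c,[p-[0,0,R] for R in(.014,0,.045)])
    print(c,"tip,tcp,cropcentre",q.round(1).tolist())
    u,v=q[2]; print(" tip in crop",((q[0]-q[2])*400/150+200).round())
    for C,a in(([.4094,-.3353],.3765),([.409,-.3378],.396)):
        Q=Rz(a);R=.065;Z=R*np.cos(th)+.005*np.sin(th);up=Q@[np.sin(th),0,np.cos(th)];C3=np.array([*C,Z])
        print(" lid c,top,foot",proj(c,[C3,C3+R*up,C3-R*up,C3+Q@[0,R,0],C3-Q@[0,R,0]]).round(0).tolist())
ims={c:cv2.imread(f"pics/{c}0.png") for c in("top","side")}
for c,(x,y) in(("top",(422,332)),("side",(459,199))):
    m=max(finder.masks_of("lid_large",c),key=lambda d:d["confidence"])["pixels"]
    r=np.argwhere(m); print(c,r.min(0),r.max(0),m.sum())
ms=finder.masks_of("lid_large","side"); i=ims["side"][140:250,400:520].copy(); 
for P,col in((disc(.065,np.array([.4094,-.3353,.0641]),Rz(.3765)@[np.cos(th),0,-np.sin(th)],Rz(.3765)@[np.sin(th),0,np.cos(th)]),(0,0,255)),):
    for u,v in proj("side",P)-[400,140]: cv2.circle(i,(int(u),int(v)),0,col,-1)
j=ims["top"][290:370,370:480].copy()
for u,v in proj("top",P)-[370,290]: cv2.circle(j,(int(u),int(v)),0,(0,0,255),-1)
cv2.imwrite("pics/ov.png",np.hstack([cv2.resize(i,(400,400)),cv2.resize(j,(400,400))]))
```

```text
top tip,tcp,cropcentre [[430.7, 344.9], [432.6, 346.0], [426.8, 342.6]]
 tip in crop [210. 206.]
 lid c,top,foot [[423.0, 335.0], [428.0, 332.0], [419.0, 338.0], [395.0, 348.0], [451.0, 322.0]]
 lid c,top,foot [[425.0, 335.0], [429.0, 332.0], [420.0, 338.0], [397.0, 348.0], [452.0, 322.0]]
side tip,tcp,cropcentre [[471.8, 190.6], [473.2, 185.7], [468.9, 201.2]]
 tip in crop [208. 172.]
 lid c,top,foot [[461.0, 201.0], [458.0, 179.0], [463.0, 222.0], [463.0, 223.0], [459.0, 181.0]]
 lid c,top,foot [[461.0, 201.0], [459.0, 178.0], [463.0, 221.0], [464.0, 222.0], [459.0, 180.0]]
top [320 397] [349 452] 304
side [357 213] [479 332] 7343
```

View pics/ov.png

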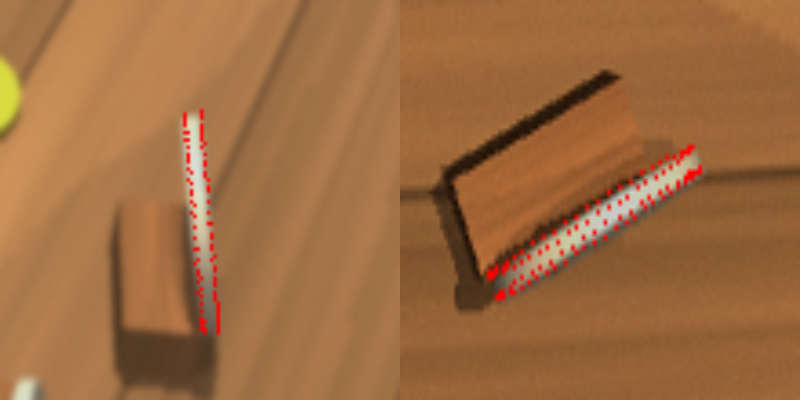

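The lid pose fits both views well. The jaws must have passed above the lid's edge, so the open pads sit higher than I assumed. I'll retreat upward, open, and go in 27 mm deeper.

Emit:
jog_arm([
  {"dx": 0,"dy": 0,"dz": -0.04,"spin": 0,"claw": 1},
  {"dx": 0,"dy": 0,"dz": -0.04,"spin": 0,"claw": 1},
  {"dx": 0,"dy": 0.017,"dz": 0,"spin": 0,"claw": -1},
  {"dx": 0,"dy": 0,"dz": 0,"spin": 0,"claw": -1},
  {"dx": 0,"dy": 0,"dz": 0,"spin": 0,"claw": -1},
])

```text
time_s: 6.2
tool_pos: [0.4085, -0.3348, 0.1906]
ee_rot: [-1.745, -2.61, 0.0]
wrist_force: [0.3, 0.3, -0.8]
gripper_width: 0.0434
grip_force: 0.0
```

Emit:
jog_arm([
  {"dx": 0,"dy": 0,"dz": 0,"spin": 0,"claw": -1},
  {"dx": 0,"dy": 0,"dz": 0.035,"spin": 0,"claw": -1},
  {"dx": 0,"dy": 0,"dz": 0.036,"spin": 0,"claw": -1},
  {"dx": 0,"dy": 0,"dz": 0.036,"spin": 0,"claw": -1},
  {"dx": 0,"dy": 0,"dz": 0,"spin": 0,"claw": -1},
])

```text
time_s: 6.7
tool_pos: [0.4047, -0.3315, 0.0776]
ee_rot: [-1.74, -2.6, -0.004]
wrist_force: [0.2, 1.2, -0.0]
gripper_width: 0.0857
grip_force: 0.0
```

Emit:
jog_arm([
  {"dx": 0,"dy": 0,"dz": 0,"spin": 0,"claw": -0.4},
  {"dx": 0,"dy": 0,"dz": 0,"spin": 0,"claw": -0.1},
  {"dx": 0,"dy": 0,"dz": 0,"spin": 0,"claw": 0},
  {"dx": 0,"dy": 0,"dz": 0,"spin": 0,"claw": 0},
  {"dx": 0,"dy": 0,"dz": 0,"spin": 0,"claw": 0},
])

```text
time_s: 7.2
tool_pos: [0.4095, -0.3357, 0.0857]
ee_rot: [1.746, 2.609, -0.001]
wrist_force: [0.3, -0.2, -0.5]
gripper_width: 0.0426
grip_force: 0.1
```

```bash
python3 tilt.py lid_large L2; python3 plan.py '[]'
```

```text
top mask [336.5, 415.4] 0.75 pred [333.47371116 420.63379313]
t 7.4 pos [ 0.409  -0.3352  0.0847] yaw_y 22.43 w 0.043 grip 0.09363701334223151 F [-0.3  0.7 -0.9] q [-0.79 -0.02  2.03 -0.    1.13 -1.18]
```

View pics/L2.png

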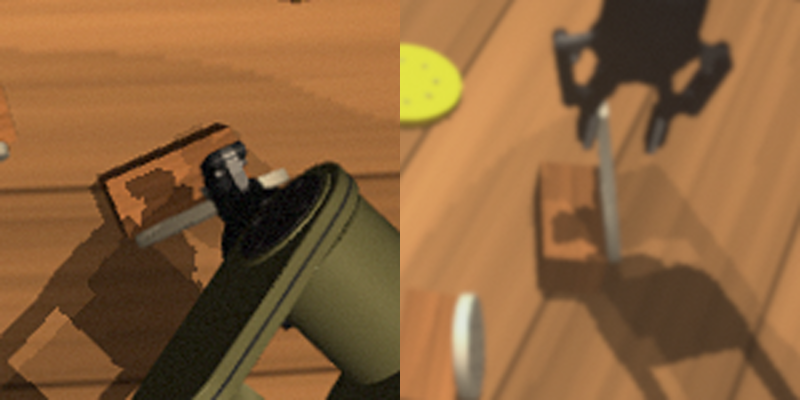

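The back finger is now behind the lid and touching it, and the front finger is clear. I'll close while shifting 17 mm towards the lid's foot so that the lid is pushed upright.

Emit:
jog_arm([
  {"dx": 0,"dy": -0.003,"dz": 0,"spin": 0,"claw": 0},
  {"dx": 0,"dy": -0.003,"dz": 0,"spin": 0,"claw": 0.1},
  {"dx": 0,"dy": -0.004,"dz": 0,"spin": 0,"claw": 0.2},
  {"dx": 0,"dy": -0.004,"dz": 0,"spin": 0,"claw": 0.3},
  {"dx": 0,"dy": -0.003,"dz": 0,"spin": 0,"claw": 0.4},
])

```text
time_s: 7.9
tool_pos: [0.3927, -0.3418, 0.0843]
ee_rot: [-1.747, -2.611, 0.0]
wrist_force: [0.4, -0.6, 0.1]
gripper_width: 0.0253
grip_force: 0.0
```

Emit:
jog_arm([
  {"dx": 0,"dy": 0,"dz": 0,"spin": 0,"claw": 0.6},
  {"dx": 0,"dy": 0,"dz": 0,"spin": 0,"claw": 0.8},
  {"dx": 0,"dy": 0,"dz": 0,"spin": 0,"claw": 1},
  {"dx": 0,"dy": 0,"dz": 0,"spin": 0,"claw": 1},
  {"dx": 0,"dy": 0,"dz": 0,"spin": 0,"claw": 1},
])

```text
time_s: 8.4
tool_pos: [0.3933, -0.3417, 0.0845]
ee_rot: [1.747, 2.611, -0.0]
wrist_force: [-0.3, 0.1, 0.9]
gripper_width: 0.0094
grip_force: 30.0
```

Gripped at 9.4 mm opening, so the lid is held flat between the pads. Lift and carry.

```bash
python3 plan.py '[[0.40,-0.335,0.17,22.3],[0.40,-0.15,0.33,0],[0.45,0.15,0.33,-20],[0.4885,0.2726,0.21,-27.6]]'
```

```text
t 8.4 pos [ 0.3933 -0.3417  0.0845] yaw_y 22.44 w 0.0094 grip 30.026293694972992 F [-0.3  0.1  0.9] q [-0.82 -0.04  2.05 -0.    1.13 -1.21]
[{"dx": 0.0018, "dy": 0.0044, "dz": -0.0427, "spin": 0.07}, {"dx": 0.0018, "dy": 0.0044, "dz": -0.0427, "spin": 0.07}, {"dx": 0.0285, "dy": 0.0117, "dz": -0.0267, "spin": 3.72}, {"dx": 0.0292, "dy": 0.0098, "dz": -0.0267, "spin": 3.72}, {"dx": 0.0298, "dy": 0.0079, "dz": -0.0267, "spin": 3.72}]
[{"dx": 0.0302, "dy": 0.006, "dz": -0.0267, "spin": 3.72}, {"dx": 0.0306, "dy": 0.004, "dz": -0.0267, "spin": 3.72}, {"dx": 0.0308, "dy": 0.002, "dz": -0.0267, "spin": 3.72}, {"dx": 0.0429, "dy": 0.0071, "dz": -0.0, "spin": 2.86}, {"dx": 0.0432, "dy": 0.005, "dz": -0.0, "spin": 2.86}]
[{"dx": 0.0434, "dy": 0.0028, "dz": -0.0, "spin": 2.86}, {"dx": 0.0434, "dy": 0.0007, "dz": -0.0, "spin": 2.86}, {"dx": 0.0434, "dy": -0.0015, "dz": -0.0, "spin": 2.86}, {"dx": 0.0433, "dy": -0.0037, "dz": -0.0, "spin": 2.86}, {"dx": 0.0431, "dy": -0.0058, "dz": -0.0, "spin": 2.86}]
[{"dx": 0.0321, "dy": -0.0014, "dz": 0.03, "spin": 1.9}, {"dx": 0.032, "dy": -0.0025, "dz": 0.03, "spin": 1.9}, {"dx": 0.0319, "dy": -0.0036, "dz": 0.03, "spin": 1.9}, {"dx": 0.0318, "dy": -0.0046, "dz": 0.03, "spin": 1.9}]
```

Emit:
jog_arm([
  {"dx": 0,"dy": 0,"dz": -0.043,"spin": 0,"claw": 1},
  {"dx": 0.002,"dy": 0,"dz": -0.043,"spin": 0,"claw": 1},
  {"dx": 0.028,"dy": 0.012,"dz": -0.027,"spin": 3.7,"claw": 1},
  {"dx": 0.029,"dy": 0.01,"dz": -0.027,"spin": 3.7,"claw": 1},
  {"dx": 0.03,"dy": 0.008,"dz": -0.027,"spin": 3.7,"claw": 1},
], force=45)

```text
time_s: 8.9
tool_pos: [0.3926, -0.2465, 0.252]
ee_rot: [-1.995, -2.426, -0.0]
wrist_force: [1.1, 0.2, -2.1]
gripper_width: 0.0092
grip_force: 47.6
```

Emit:
jog_arm([
  {"dx": 0.03,"dy": 0.006,"dz": -0.027,"spin": 3.7,"claw": 1},
  {"dx": 0.031,"dy": 0.004,"dz": -0.027,"spin": 3.7,"claw": 1},
  {"dx": 0.031,"dy": 0.002,"dz": -0.027,"spin": 3.7,"claw": 1},
  {"dx": 0.043,"dy": 0.007,"dz": 0,"spin": 2.9,"claw": 1},
  {"dx": 0.043,"dy": 0.005,"dz": 0,"spin": 2.9,"claw": 1},
])

```text
time_s: 9.4
tool_pos: [0.4067, -0.0677, 0.3335]
ee_rot: [2.329, 2.106, 0.002]
wrist_force: [0.1, -0.0, -1.8]
gripper_width: 0.0088
grip_force: 47.6
```

Emit:
jog_arm([
  {"dx": 0.043,"dy": 0.003,"dz": 0,"spin": 2.9,"claw": 1},
  {"dx": 0.043,"dy": 0.001,"dz": 0,"spin": 2.9,"claw": 1},
  {"dx": 0.043,"dy": -0.002,"dz": 0,"spin": 2.9,"claw": 1},
  {"dx": 0.043,"dy": -0.004,"dz": 0,"spin": 2.9,"claw": 1},
  {"dx": 0.043,"dy": -0.006,"dz": 0,"spin": 2.9,"claw": 1},
])

```text
time_s: 9.9
tool_pos: [0.4409, 0.1459, 0.3319]
ee_rot: [-2.576, -1.798, 0.0]
wrist_force: [0.7, -0.8, -1.0]
gripper_width: 0.009
grip_force: 47.6
```

Emit:
jog_arm([
  {"dx": 0.032,"dy": -0.001,"dz": 0.03,"spin": 1.9,"claw": 1},
  {"dx": 0.032,"dy": -0.003,"dz": 0.03,"spin": 1.9,"claw": 1},
  {"dx": 0.032,"dy": -0.004,"dz": 0.03,"spin": 1.9,"claw": 1},
  {"dx": 0.032,"dy": -0.005,"dz": 0.03,"spin": 1.9,"claw": 1},
  {"dx": 0,"dy": 0,"dz": 0,"spin": 0,"claw": 1},
])

```text
time_s: 10.4
tool_pos: [0.4762, 0.2685, 0.2054]
ee_rot: [-2.684, -1.628, 0.017]
wrist_force: [0.4, 0.4, -3.2]
gripper_width: 0.0094
grip_force: 47.6
```

```bash
cat > held.py <<'E'
import sys
from fit import *
from cell import manip
from scipy.spatial.transform import Rotation as Rn
# fit centre (3), yaw and tilt of an upright lid near the tool to both masks; print it in the rack's frame
name=sys.argv[1]; z0=float(sys.argv[2]); R={"lid_large":.065,"lid_medium":.0525,"lid_small":.04}[name]
RK=(.547,.242,-.4825)
def run(guess,yaw):
    for c in("top","side"): read_camera(c)
    ms={}
    for c in("top","side"):
        q=proj(c,guess)[0]
        L=[d for d in finder.masks_of(name,c) if np.hypot(d["point"][1]-q[0],d["point"][0]-q[1])<30]
        if L: ms[c]=cv2.resize(L[0]["pixels"].astype(np.uint8),None,fx=4,fy=4,interpolation=cv2.INTER_NEAREST); print(c,np.round(L[0]["point"][::-1]),round(L[0]["confidence"],2),"pred",q.round())
    def geo(p):
        Q=Rz(yaw+p[3])@Rn.from_rotvec([0,p[4],0]).as_matrix(); return disc(R,guess+p[:3],Q[:,0],Q[:,2])
    def f(p):
        s=20*p[2]**2*100+.3*(p[3]**2)
        for c in ms:
            m=sil(c,geo(p)); s+=1-(m&ms[c]).sum()/(m|ms[c]).sum() if c=="side" else 1-(m&ms[c]).sum()/max(1,ms[c].sum())
        return s
    r=minimize(f,np.zeros(5),method="Nelder-Mead",options=dict(initial_simplex=np.vstack([np.zeros(5),np.diag([.008,.008,.004,.08,.1])]),xatol=1e-4,fatol=1e-4))
    C=guess+r.x[:3]; l=Rz(-RK[2])@(C-[RK[0],RK[1],0])
    print("cost",r.fun,"C",C.round(4),"rack",l.round(4),"dyaw,tilt",r.x[3:].round(3))
s=manip.observe(); M=Rn.from_rotvec(s["ee_rot"]).as_matrix()
run(s["tool_pos"]-[0,0,z0-R],np.arctan2(M[1,1],M[0,1]))
E
python3 held.py lid_large .0845; python3 plan.py '[[0.4885,0.2726,0.19,-27.6]]'
python3 - <<'E'
import sys; sys.path.insert(0,".")
from h import *; from cell import read_camera
t=read_camera("top");s=read_camera("side")
cv2.imwrite("pics/H1.png",np.hstack([cv2.resize(i[v:v+140,u:u+133],(399,420),interpolation=cv2.INTER_CUBIC) for i,u,v in((t,90,215),(s,205,330))]))
E
```

```text
top [123. 322.] 0.84 pred [113. 317.]
side [286. 393.] 0.69 pred [297. 385.]
cost 0.2998175003501465 C [0.4767 0.267  0.1857] rack [-0.0738 -0.0105  0.1857] dyaw,tilt [-0.03  -0.023]
t 10.6 pos [0.4796 0.2667 0.2136] yaw_y -27.68 w 0.009 grip 47.5714910030365 F [-0.8 -0.  -1.2] q [ 0.41 -0.1   1.88 -0.    1.36  0.89]
[{"dx": 0.0093, "dy": 0.0051, "dz": 0.0236, "spin": -0.08}]
```

View pics/H1.png

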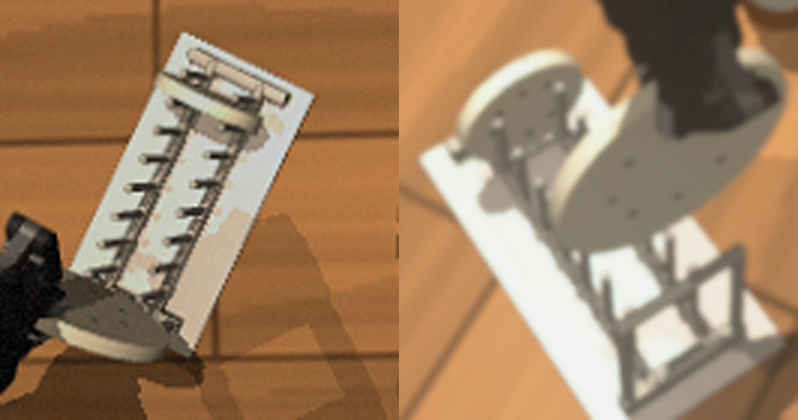

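The lid hangs upright above the hoop end, with its rim at crop (110,345) in the top view, and the empty tines are visible. I'll settle at hover and re-measure its position in the rack frame.

Emit:
jog_arm([
  {"dx": 0.009,"dy": 0.006,"dz": 0.012,"spin": 0,"claw": 1},
  {"dx": 0,"dy": 0,"dz": 0.012,"spin": 0,"claw": 1},
  {"dx": 0,"dy": 0,"dz": 0,"spin": 0,"claw": 1},
  {"dx": 0,"dy": 0,"dz": 0,"spin": 0,"claw": 1},
  {"dx": 0,"dy": 0,"dz": 0,"spin": 0,"claw": 1},
])

```text
time_s: 11.2
tool_pos: [0.4887, 0.2721, 0.1891]
ee_rot: [2.688, 1.625, 0.001]
wrist_force: [-0.3, -0.5, -1.1]
gripper_width: 0.0092
grip_force: 47.6
```

```bash
python3 held.py lid_large .0845; python3 plan.py '[[0.4885,0.2726,0.19,-27.6]]'
```

```text
top [128. 315.] 0.62 pred [114. 309.]
side [277. 396.] 0.74 pred [289. 389.]
cost 0.2942276889637859 C [0.4878 0.2726 0.1685] rack [-0.0666 -0.0003  0.1685] dyaw,tilt [-0.024 -0.028]
t 11.4 pos [0.4888 0.2723 0.189 ] yaw_y -27.67 w 0.0094 grip 47.563676834106445 F [ 0.3  0.2 -1.9] q [ 0.41 -0.06  1.88  0.    1.32  0.9 ]
[{"dx": 0.0001, "dy": -0.0004, "dz": -0.001, "spin": -0.07}]
```

Emit:
jog_arm([
  {"dx": 0,"dy": 0,"dz": 0.016,"spin": 0,"claw": 1},
  {"dx": 0,"dy": 0,"dz": 0.015,"spin": 0,"claw": 1},
  {"dx": 0,"dy": 0,"dz": 0.015,"spin": 0,"claw": 1},
  {"dx": 0,"dy": 0,"dz": 0.01,"spin": 0,"claw": 1},
  {"dx": 0,"dy": 0,"dz": 0,"spin": 0,"claw": 1},
])

```text
time_s: 11.9
tool_pos: [0.4869, 0.2715, 0.1292]
ee_rot: [-2.688, -1.625, 0.008]
wrist_force: [-0.9, -1.0, -1.6]
gripper_width: 0.0094
grip_force: 47.5
```

Emit:
jog_arm([
  {"dx": 0,"dy": 0,"dz": 0.008,"spin": 0,"claw": 1},
  {"dx": 0,"dy": 0,"dz": 0.008,"spin": 0,"claw": 1},
  {"dx": 0,"dy": 0,"dz": 0.006,"spin": 0,"claw": 1},
  {"dx": 0,"dy": 0,"dz": 0,"spin": 0,"claw": 1},
  {"dx": 0,"dy": 0,"dz": 0,"spin": 0,"claw": 1},
])

```text
time_s: 12.4
tool_pos: [0.4887, 0.2722, 0.1104]
ee_rot: [-2.688, -1.626, 0.0]
wrist_force: [-0.0, -0.1, -1.5]
gripper_width: 0.0094
grip_force: 47.6
```

Emit:
jog_arm([
  {"dx": 0,"dy": 0,"dz": 0.003,"spin": 0,"claw": 1},
  {"dx": 0,"dy": 0,"dz": 0.003,"spin": 0,"claw": 1},
  {"dx": 0,"dy": 0,"dz": 0.002,"spin": 0,"claw": 1},
  {"dx": 0,"dy": 0,"dz": 0.001,"spin": 0,"claw": 1},
  {"dx": 0,"dy": 0,"dz": 0,"spin": 0,"claw": 1},
])

```text
time_s: 12.9
tool_pos: [0.489, 0.2724, 0.1023]
ee_rot: [2.688, 1.626, 0.001]
wrist_force: [-2.0, -0.9, 3.5]
gripper_width: 0.0093
grip_force: 48.5
```

Contact at the expected height (+3.5 N). Release with a small opening, then withdraw straight up.

Emit:
jog_arm([
  {"dx": 0,"dy": 0,"dz": 0,"spin": 0,"claw": 0.7},
  {"dx": 0,"dy": 0,"dz": 0,"spin": 0,"claw": 0.58},
  {"dx": 0,"dy": 0,"dz": 0,"spin": 0,"claw": 0.58},
  {"dx": 0,"dy": 0,"dz": -0.01,"spin": 0,"claw": 0.58},
  {"dx": 0,"dy": 0,"dz": -0.02,"spin": 0,"claw": 0.58},
])

```text
time_s: 13.4
tool_pos: [0.4874, 0.2716, 0.1302]
ee_rot: [-2.688, -1.625, 0.006]
wrist_force: [0.7, -0.2, 0.6]
gripper_width: 0.0182
grip_force: 0.0
```

Emit:
jog_arm([
  {"dx": 0,"dy": 0,"dz": -0.03,"spin": 0,"claw": 0.58},
  {"dx": 0,"dy": 0,"dz": -0.04,"spin": 0,"claw": 0.58},
  {"dx": 0,"dy": 0,"dz": -0.04,"spin": 0,"claw": -1},
  {"dx": 0,"dy": 0,"dz": -0.02,"spin": 0,"claw": -1},
  {"dx": 0,"dy": 0,"dz": -0.02,"spin": 0,"claw": -1},
])

```text
time_s: 13.9
tool_pos: [0.4891, 0.2724, 0.2844]
ee_rot: [2.688, 1.626, 0.005]
wrist_force: [-1.1, 0.3, 0.3]
gripper_width: 0.0611
grip_force: 0.0
```

```bash
python3 - <<'E'
import re
s=open('held.py').read()
s=s.replace('s=manip.observe(); M=','if len(sys.argv)>3:\n    run(np.array([*(Rz(RK[2])@[float(sys.argv[3]),0,0])[:2]+RK[:2],z0]),RK[2]); raise SystemExit\ns=manip.observe(); M=')
open('held.py','w').write(s)
E
python3 held.py lid_large .082 -.066
python3 plan.py '[[0.55,0.20,0.30,-21],[0.613,-0.267,0.20,-21]]'
```

```text
top [126. 306.] 0.76 pred [129. 306.]
side [283. 414.] 0.86 pred [290. 416.]
cost 0.13068847352940563 C [0.4923 0.274  0.0826] rack [-0.0634  0.003   0.0826] dyaw,tilt [-0.005 -0.074]
t 14.1 pos [0.4887 0.2723 0.2816] yaw_y -27.67 w 0.0852 grip 0.0 F [ 0.   0.1 -0.2] q [ 0.41 -0.11  1.78  0.    1.48  0.9 ]
[{"dx": -0.0118, "dy": 0.0293, "dz": -0.0061, "spin": -2.22}, {"dx": -0.013, "dy": 0.0288, "dz": -0.0061, "spin": -2.22}, {"dx": -0.0141, "dy": 0.0283, "dz": -0.0061, "spin": -2.22}, {"dx": -0.0376, "dy": 0.0206, "dz": 0.0091, "spin": -0.0}, {"dx": -0.0376, "dy": 0.0206, "dz": 0.0091, "spin": -0.0}]
[{"dx": -0.0376, "dy": 0.0206, "dz": 0.0091, "spin": -0.0}, {"dx": -0.0376, "dy": 0.0206, "dz": 0.0091, "spin": -0.0}, {"dx": -0.0376, "dy": 0.0206, "dz": 0.0091, "spin": -0.0}, {"dx": -0.0376, "dy": 0.0206, "dz": 0.0091, "spin": -0.0}, {"dx": -0.0376, "dy": 0.0206, "dz": 0.0091, "spin": -0.0}]
[{"dx": -0.0376, "dy": 0.0206, "dz": 0.0091, "spin": -0.0}, {"dx": -0.0376, "dy": 0.0206, "dz": 0.0091, "spin": -0.0}, {"dx": -0.0376, "dy": 0.0206, "dz": 0.0091, "spin": -0.0}, {"dx": -0.0376, "dy": 0.0206, "dz": 0.0091, "spin": -0.0}]
```

The large lid stands in gap 1 (x off +2.6 mm, y +3 mm). Now to the medium lid.

Emit:
jog_arm([
  {"dx": -0.012,"dy": 0.029,"dz": -0.006,"spin": -2.2,"claw": -1},
  {"dx": -0.013,"dy": 0.029,"dz": -0.006,"spin": -2.2,"claw": -1},
  {"dx": -0.014,"dy": 0.028,"dz": -0.006,"spin": -2.1,"claw": -1},
  {"dx": -0.038,"dy": 0.021,"dz": 0.008,"spin": 0,"claw": -1},
  {"dx": -0.038,"dy": 0.021,"dz": 0.008,"spin": 0,"claw": -1},
], force=30)

```text
time_s: 14.6
tool_pos: [0.561, 0.1127, 0.2813]
ee_rot: [-2.59, -1.776, 0.004]
wrist_force: [0.1, -0.1, -0.9]
gripper_width: 0.0856
grip_force: 0.0
```

Emit:
jog_arm([
  {"dx": -0.038,"dy": 0.021,"dz": 0.009,"spin": 0,"claw": -1},
  {"dx": -0.038,"dy": 0.021,"dz": 0.009,"spin": 0,"claw": -1},
  {"dx": -0.038,"dy": 0.021,"dz": 0.009,"spin": 0,"claw": -1},
  {"dx": -0.038,"dy": 0.021,"dz": 0.009,"spin": 0,"claw": -1},
  {"dx": -0.038,"dy": 0.021,"dz": 0.009,"spin": 0,"claw": -1},
])

```text
time_s: 15.1
tool_pos: [0.5895, -0.1026, 0.2357]
ee_rot: [-2.59, -1.774, 0.003]
wrist_force: [1.2, -0.5, -1.0]
gripper_width: 0.0855
grip_force: 0.0
```

Emit:
jog_arm([
  {"dx": -0.036,"dy": 0.02,"dz": 0.009,"spin": 0,"claw": -1},
  {"dx": -0.036,"dy": 0.02,"dz": 0.009,"spin": 0,"claw": -1},
  {"dx": -0.036,"dy": 0.02,"dz": 0.009,"spin": 0,"claw": -1},
  {"dx": 0,"dy": 0,"dz": 0,"spin": 0,"claw": -1},
  {"dx": 0,"dy": 0,"dz": 0,"spin": 0,"claw": -1},
])

```text
time_s: 15.6
tool_pos: [0.6063, -0.2237, 0.2087]
ee_rot: [-2.59, -1.771, 0.003]
wrist_force: [0.1, 1.0, 0.3]
gripper_width: 0.0854
grip_force: 0.0
```

```bash
python3 plan.py '[[0.613,-0.2675,0.18,-21.2],[0.613,-0.2675,0.068,-21.2]]'
```

```text
t 15.6 pos [ 0.6063 -0.2237  0.2087] yaw_y -21.27 w 0.0854 grip 0.0 F [0.1 1.  0.3] q [-0.44  0.12  1.66  0.    1.36 -0.07]
[{"dx": -0.0192, "dy": 0.0111, "dz": 0.0143, "spin": -0.04}, {"dx": -0.0192, "dy": 0.0111, "dz": 0.0143, "spin": -0.04}, {"dx": -0.0, "dy": 0.0002, "dz": 0.0373, "spin": 0.0}, {"dx": -0.0, "dy": 0.0002, "dz": 0.0373, "spin": 0.0}, {"dx": -0.0, "dy": 0.0002, "dz": 0.0373, "spin": 0.0}]
```

Emit:
jog_arm([
  {"dx": -0.019,"dy": 0.011,"dz": 0.014,"spin": 0,"claw": -1},
  {"dx": -0.019,"dy": 0.011,"dz": 0.014,"spin": 0,"claw": -1},
  {"dx": 0,"dy": 0,"dz": 0,"spin": 0,"claw": -1},
  {"dx": 0,"dy": 0,"dz": 0.037,"spin": 0,"claw": -1},
  {"dx": 0,"dy": 0,"dz": 0.037,"spin": 0,"claw": -1},
])

```text
time_s: 16.1
tool_pos: [0.6158, -0.2657, 0.111]
ee_rot: [2.588, 1.775, 0.004]
wrist_force: [-0.5, 0.4, -0.0]
gripper_width: 0.0853
grip_force: 0.0
```

Emit:
jog_arm([
  {"dx": 0,"dy": 0,"dz": 0.025,"spin": 0,"claw": -1},
  {"dx": 0,"dy": 0,"dz": 0.013,"spin": 0,"claw": -1},
  {"dx": 0,"dy": 0,"dz": 0,"spin": 0,"claw": -0.4},
  {"dx": 0,"dy": 0,"dz": 0,"spin": 0,"claw": -0.1},
  {"dx": 0,"dy": 0,"dz": 0,"spin": 0,"claw": 0},
])

```text
time_s: 16.6
tool_pos: [0.6158, -0.2673, 0.0741]
ee_rot: [2.589, 1.774, 0.003]
wrist_force: [0.1, 0.2, -0.1]
gripper_width: 0.0443
grip_force: 0.0
```

Emit:
jog_arm([
  {"dx": 0,"dy": -0.002,"dz": 0,"spin": 0,"claw": 0},
  {"dx": 0,"dy": -0.003,"dz": 0,"spin": 0,"claw": 0.1},
  {"dx": 0,"dy": -0.003,"dz": 0,"spin": 0,"claw": 0.2},
  {"dx": 0,"dy": -0.003,"dz": 0,"spin": 0,"claw": 0.3},
  {"dx": 0,"dy": -0.003,"dz": 0,"spin": 0,"claw": 0.4},
])

```text
time_s: 17.1
tool_pos: [0.6009, -0.2617, 0.0714]
ee_rot: [-2.592, -1.775, 0.0]
wrist_force: [0.7, 0.0, 0.1]
gripper_width: 0.0256
grip_force: 0.0
```

Emit:
jog_arm([
  {"dx": 0,"dy": 0,"dz": 0,"spin": 0,"claw": 0.6},
  {"dx": 0,"dy": 0,"dz": 0,"spin": 0,"claw": 0.8},
  {"dx": 0,"dy": 0,"dz": 0,"spin": 0,"claw": 1},
  {"dx": 0,"dy": 0,"dz": 0,"spin": 0,"claw": 1},
  {"dx": 0,"dy": 0,"dz": 0,"spin": 0,"claw": 1},
])

```text
time_s: 17.6
tool_pos: [0.6013, -0.2619, 0.0715]
ee_rot: [-2.592, -1.776, 0.0]
wrist_force: [-0.4, -0.5, 0.3]
gripper_width: 0.0097
grip_force: 29.5
```

Gripped, but at this depth the gripper body would come level with the top of the large lid when I insert at gap 3. While the lid stands on the table I'll loosen, slide up 13 mm, and grip again.

Emit:
jog_arm([
  {"dx": 0,"dy": 0,"dz": 0,"spin": 0,"claw": 0.68},
  {"dx": 0,"dy": 0,"dz": -0.007,"spin": 0,"claw": 0.68},
  {"dx": 0,"dy": 0,"dz": -0.006,"spin": 0,"claw": 0.72},
  {"dx": 0,"dy": 0,"dz": 0,"spin": 0,"claw": 1},
  {"dx": 0,"dy": 0,"dz": 0,"spin": 0,"claw": 1},
])

```text
time_s: 18.1
tool_pos: [0.6021, -0.2624, 0.086]
ee_rot: [2.59, 1.774, 0.002]
wrist_force: [0.7, 0.5, 4.8]
gripper_width: 0.0083
grip_force: 29.8
```

Emit:
jog_arm([
  {"dx": 0,"dy": 0,"dz": 0,"spin": 0,"claw": 1},
  {"dx": 0,"dy": 0,"dz": 0,"spin": 0,"claw": 1},
  {"dx": 0,"dy": 0,"dz": 0,"spin": 0,"claw": 1},
  {"dx": 0,"dy": 0,"dz": -0.03,"spin": 0,"claw": 1},
  {"dx": 0,"dy": 0,"dz": -0.04,"spin": 0,"claw": 1},
], force=45)

```text
time_s: 18.6
tool_pos: [0.5988, -0.2605, 0.1509]
ee_rot: [-2.586, -1.771, 0.006]
wrist_force: [0.7, -0.1, -0.7]
gripper_width: 0.0075
grip_force: 43.9
```

```bash
python3 plan.py '[[0.58,-0.20,0.24,-21],[0.54,0.0,0.32,-24],[0.535,0.13,0.32,-27],[0.5275,0.2522,0.20,-27.6]]'
```

```text
t 18.6 pos [ 0.5988 -0.2605  0.1509] yaw_y -21.17 w 0.0075 grip 43.936166167259216 F [ 0.7 -0.1 -0.7] q [-0.49  0.18  1.7   0.    1.27 -0.12]
[{"dx": 0.0166, "dy": -0.0134, "dz": -0.0296, "spin": -0.06}, {"dx": 0.0166, "dy": -0.0134, "dz": -0.0296, "spin": -0.06}, {"dx": 0.0166, "dy": -0.0133, "dz": -0.0296, "spin": -0.06}, {"dx": 0.0345, "dy": -0.0219, "dz": -0.0158, "spin": 0.6}, {"dx": 0.0343, "dy": -0.0223, "dz": -0.0158, "spin": 0.6}]
[{"dx": 0.034, "dy": -0.0226, "dz": -0.0158, "spin": 0.6}, {"dx": 0.0338, "dy": -0.023, "dz": -0.0158, "spin": 0.6}, {"dx": 0.0335, "dy": -0.0234, "dz": -0.0158, "spin": 0.6}, {"dx": 0.0389, "dy": -0.0191, "dz": 0.0002, "spin": 1.0}, {"dx": 0.0386, "dy": -0.0198, "dz": 0.0002, "spin": 1.0}]
[{"dx": 0.0382, "dy": -0.0205, "dz": 0.0002, "spin": 1.0}, {"dx": 0.0264, "dy": -0.0153, "dz": 0.0301, "spin": 0.15}, {"dx": 0.0263, "dy": -0.0154, "dz": 0.0301, "spin": 0.15}, {"dx": 0.0263, "dy": -0.0154, "dz": 0.0301, "spin": 0.15}, {"dx": 0.0262, "dy": -0.0155, "dz": 0.0301, "spin": 0.15}]
```

```bash
python3 held.py lid_medium .085
python3 - <<'E'
import sys; sys.path.insert(0,".")
from h import *; from cell import read_camera,manip
o=manip.observe(); p=o["tool_pos"]; print(p,o["gripper_width"],o["wrist_force"])
L=[]
for c in("top","side"):
    i=read_camera(c); u,v=proj(c,p-[0,0,.03])[0].astype(int); L.append(cv2.resize(i[v-60:v+60,u-60:u+60],(400,400),interpolation=cv2.INTER_CUBIC))
cv2.imwrite("pics/M1.png",np.hstack(L))
E
```

```text
top [377. 239.] 0.54 pred [390. 245.]
side [395. 167.] 0.7 pred [368. 174.]
cost 0.8524653133610459 C [ 0.5841 -0.2572  0.1187] rack [ 0.2644 -0.425   0.1187] dyaw,tilt [-0.186  0.446]
[ 0.60167847 -0.26203576  0.15542969] 0.0074915553775872475 [ 0.17888739  0.26837377 -0.93366693]
```

View pics/M1.png

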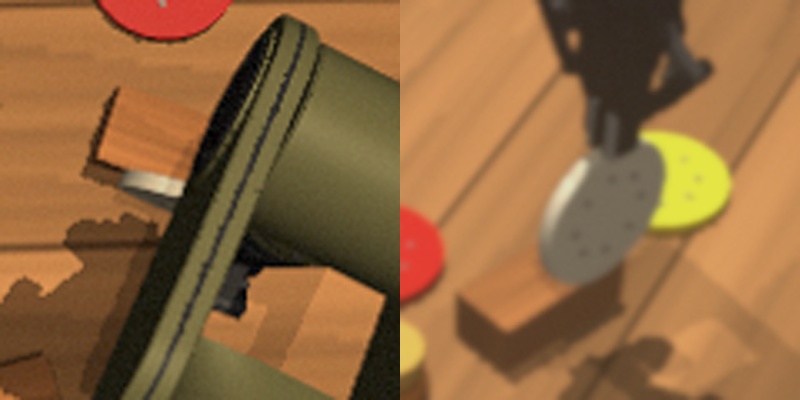

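The side view shows the medium lid held, but the pads cover only about 8 mm of its top edge (around (612,145)). So the tips and body sit higher than nominal, and the original depth was safe. I'll set the lid back on the table, go 11 mm deeper and grip again.

Emit:
jog_arm([
  {"dx": 0,"dy": 0,"dz": 0.025,"spin": 0,"claw": 1},
  {"dx": 0,"dy": 0,"dz": 0.025,"spin": 0,"claw": 1},
  {"dx": 0,"dy": 0,"dz": 0.013,"spin": 0,"claw": 1},
  {"dx": 0,"dy": 0,"dz": 0.003,"spin": 0,"claw": 1},
  {"dx": 0,"dy": 0,"dz": 0,"spin": 0,"claw": 1},
])

```text
time_s: 19.4
tool_pos: [0.6006, -0.2615, 0.0871]
ee_rot: [-2.59, -1.774, 0.002]
wrist_force: [-0.3, 0.4, -1.0]
gripper_width: 0.0076
grip_force: 44.0
```

Emit:
jog_arm([
  {"dx": 0,"dy": 0,"dz": 0.002,"spin": 0,"claw": 1},
  {"dx": 0,"dy": 0,"dz": 0.001,"spin": 0,"claw": 1},
  {"dx": 0,"dy": 0,"dz": 0.001,"spin": 0,"claw": 1},
  {"dx": 0,"dy": 0,"dz": 0,"spin": 0,"claw": 1},
  {"dx": 0,"dy": 0,"dz": 0,"spin": 0,"claw": 1},
], force=30)

```text
time_s: 19.9
tool_pos: [0.6022, -0.2623, 0.0861]
ee_rot: [2.59, 1.774, 0.002]
wrist_force: [-0.7, 0.0, 5.1]
gripper_width: 0.0073
grip_force: 44.8
```

Emit:
jog_arm([
  {"dx": 0,"dy": 0,"dz": 0,"spin": 0,"claw": 0.64},
  {"dx": 0,"dy": 0,"dz": 0.003,"spin": 0,"claw": 0.6},
  {"dx": 0,"dy": 0,"dz": 0.006,"spin": 0,"claw": 0.6},
  {"dx": 0,"dy": 0,"dz": 0.004,"spin": 0,"claw": 0.6},
  {"dx": 0,"dy": 0,"dz": 0,"spin": 0,"claw": 0.7},
], force=30)

```text
time_s: 20.4
tool_pos: [0.6002, -0.2613, 0.0696]
ee_rot: [-2.59, -1.774, 0.002]
wrist_force: [-0.7, 0.5, -0.2]
gripper_width: 0.0131
grip_force: 0.0
```

Emit:
jog_arm([
  {"dx": 0,"dy": 0,"dz": 0,"spin": 0,"claw": 0.9},
  {"dx": 0,"dy": 0,"dz": 0,"spin": 0,"claw": 1},
  {"dx": 0,"dy": 0,"dz": 0,"spin": 0,"claw": 1},
  {"dx": 0,"dy": 0,"dz": 0,"spin": 0,"claw": 1},
  {"dx": 0,"dy": 0,"dz": 0,"spin": 0,"claw": 1},
])

```text
time_s: 20.9
tool_pos: [0.6013, -0.2619, 0.0716]
ee_rot: [2.592, 1.775, 0.0]
wrist_force: [-0.8, -0.1, -1.0]
gripper_width: 0.0091
grip_force: 32.8
```

Emit:
jog_arm([
  {"dx": 0,"dy": 0,"dz": -0.04,"spin": 0,"claw": 1},
  {"dx": 0,"dy": 0,"dz": -0.042,"spin": 0,"claw": 1},
  {"dx": 0.017,"dy": -0.014,"dz": -0.03,"spin": 0,"claw": 1},
  {"dx": 0.017,"dy": -0.014,"dz": -0.03,"spin": 0,"claw": 1},
  {"dx": 0.017,"dy": -0.014,"dz": -0.03,"spin": 0,"claw": 1},
], force=45)

```text
time_s: 21.4
tool_pos: [0.5801, -0.1985, 0.2449]
ee_rot: [2.592, 1.775, 0.0]
wrist_force: [0.8, -0.0, -1.3]
gripper_width: 0.0087
grip_force: 49.8
```

Emit:
jog_arm([
  {"dx": 0.035,"dy": -0.022,"dz": -0.016,"spin": 0.6,"claw": 1},
  {"dx": 0.034,"dy": -0.022,"dz": -0.016,"spin": 0.6,"claw": 1},
  {"dx": 0.034,"dy": -0.023,"dz": -0.016,"spin": 0.6,"claw": 1},
  {"dx": 0.034,"dy": -0.023,"dz": -0.016,"spin": 0.6,"claw": 1},
  {"dx": 0.034,"dy": -0.023,"dz": -0.016,"spin": 0.6,"claw": 1},
])

```text
time_s: 21.9
tool_pos: [0.5403, 0.0035, 0.3243]
ee_rot: [2.638, 1.706, 0.001]
wrist_force: [1.4, 0.4, -0.8]
gripper_width: 0.0088
grip_force: 49.8
```

Emit:
jog_arm([
  {"dx": 0.039,"dy": -0.019,"dz": 0,"spin": 1,"claw": 1},
  {"dx": 0.039,"dy": -0.02,"dz": 0,"spin": 1,"claw": 1},
  {"dx": 0.038,"dy": -0.02,"dz": 0,"spin": 1,"claw": 1},
  {"dx": 0.026,"dy": -0.015,"dz": 0.02,"spin": 0.2,"claw": 1},
  {"dx": 0.026,"dy": -0.015,"dz": 0.02,"spin": 0.2,"claw": 1},
])

```text
time_s: 22.4
tool_pos: [0.5343, 0.1939, 0.2842]
ee_rot: [2.685, 1.629, 0.004]
wrist_force: [0.6, -0.8, -0.9]
gripper_width: 0.0088
grip_force: 49.8
```

```bash
python3 plan.py '[[0.5275,0.2522,0.20,-27.6]]'
```

```text
t 22.4 pos [0.5343 0.1939 0.2842] yaw_y -27.53 w 0.0088 grip 49.79835569858551 F [ 0.6 -0.8 -0.9] q [ 0.25 -0.09  1.75 -0.    1.48  0.73]
[{"dx": 0.0161, "dy": -0.011, "dz": 0.0281, "spin": 0.02}, {"dx": 0.0161, "dy": -0.011, "dz": 0.0281, "spin": 0.02}, {"dx": 0.0161, "dy": -0.011, "dz": 0.0281, "spin": 0.02}]
```

Emit:
jog_arm([
  {"dx": 0.016,"dy": -0.011,"dz": 0.028,"spin": 0,"claw": 1},
  {"dx": 0.016,"dy": -0.011,"dz": 0.028,"spin": 0,"claw": 1},
  {"dx": 0.016,"dy": -0.011,"dz": 0.028,"spin": 0,"claw": 1},
  {"dx": 0,"dy": 0,"dz": 0.014,"spin": 0,"claw": 1},
  {"dx": 0,"dy": 0,"dz": 0,"spin": 0,"claw": 1},
])

```text
time_s: 22.9
tool_pos: [0.5255, 0.2493, 0.1825]
ee_rot: [-2.686, -1.629, 0.008]
wrist_force: [0.0, -0.3, -1.0]
gripper_width: 0.0087
grip_force: 49.7
```

Emit:
jog_arm([
  {"dx": 0,"dy": 0,"dz": 0,"spin": 0,"claw": 1},
  {"dx": 0,"dy": 0,"dz": 0,"spin": 0,"claw": 1},
  {"dx": 0,"dy": 0,"dz": 0,"spin": 0,"claw": 1},
  {"dx": 0,"dy": 0,"dz": 0,"spin": 0,"claw": 1},
  {"dx": 0,"dy": 0,"dz": 0,"spin": 0,"claw": 1},
])

```text
time_s: 23.4
tool_pos: [0.5275, 0.2498, 0.1862]
ee_rot: [2.687, 1.627, 0.002]
wrist_force: [1.1, -0.3, -0.2]
gripper_width: 0.0087
grip_force: 49.7
```

```bash
python3 held.py lid_medium .0716; python3 plan.py '[[0.5275,0.2522,0.18,-27.6]]'
```

```text
top [136. 292.] 0.97 pred [126. 288.]
side [263. 370.] 0.66 pred [273. 367.]
cost 0.28755299205066326 C [0.5267 0.2506 0.1668] rack [-0.0219 -0.0018  0.1668] dyaw,tilt [-0.016 -0.039]
t 23.6 pos [0.5271 0.2499 0.1855] yaw_y -27.58 w 0.0085 grip 49.723257422447205 F [ 0.2 -0.1 -1.6] q [ 0.35 -0.    1.83  0.    1.31  0.83]
[{"dx": 0.0022, "dy": -0.0007, "dz": 0.0055, "spin": 0.02}]
```

Emit:
jog_arm([
  {"dx": 0.002,"dy": 0,"dz": 0.014,"spin": 0,"claw": 1},
  {"dx": 0,"dy": 0,"dz": 0.016,"spin": 0,"claw": 1},
  {"dx": 0,"dy": 0,"dz": 0.016,"spin": 0,"claw": 1},
  {"dx": 0,"dy": 0,"dz": 0.01,"spin": 0,"claw": 1},
  {"dx": 0,"dy": 0,"dz": 0.008,"spin": 0,"claw": 1},
])

```text
time_s: 24.1
tool_pos: [0.5271, 0.2514, 0.1191]
ee_rot: [-2.686, -1.628, 0.004]
wrist_force: [-0.9, -0.8, -1.3]
gripper_width: 0.0088
grip_force: 49.7
```

Emit:
jog_arm([
  {"dx": 0,"dy": 0,"dz": 0.008,"spin": 0,"claw": 1},
  {"dx": 0,"dy": 0,"dz": 0.008,"spin": 0,"claw": 1},
  {"dx": 0,"dy": 0,"dz": 0.006,"spin": 0,"claw": 1},
  {"dx": 0,"dy": 0,"dz": 0.004,"spin": 0,"claw": 1},
  {"dx": 0,"dy": 0,"dz": 0,"spin": 0,"claw": 1},
])

```text
time_s: 24.6
tool_pos: [0.5278, 0.2516, 0.0948]
ee_rot: [-2.687, -1.628, 0.001]
wrist_force: [0.3, -1.3, -0.4]
gripper_width: 0.0086
grip_force: 49.7
```

Emit:
jog_arm([
  {"dx": 0,"dy": 0,"dz": 0.003,"spin": 0,"claw": 1},
  {"dx": 0,"dy": 0,"dz": 0.002,"spin": 0,"claw": 1},
  {"dx": 0,"dy": 0,"dz": 0.002,"spin": 0,"claw": 1},
  {"dx": 0,"dy": 0,"dz": 0.001,"spin": 0,"claw": 1},
  {"dx": 0,"dy": 0,"dz": 0,"spin": 0,"claw": 1},
])

```text
time_s: 25.1
tool_pos: [0.5282, 0.2518, 0.0877]
ee_rot: [2.687, 1.628, 0.001]
wrist_force: [0.5, -0.2, 0.9]
gripper_width: 0.0087
grip_force: 49.9
```

Emit:
jog_arm([
  {"dx": 0,"dy": 0,"dz": 0.001,"spin": 0,"claw": 0.7},
  {"dx": 0,"dy": 0,"dz": 0,"spin": 0,"claw": 0.58},
  {"dx": 0,"dy": 0,"dz": 0,"spin": 0,"claw": 0.55},
  {"dx": 0,"dy": 0,"dz": -0.01,"spin": 0,"claw": 0.55},
  {"dx": 0,"dy": 0,"dz": -0.02,"spin": 0,"claw": 0.55},
])

```text
time_s: 25.6
tool_pos: [0.5268, 0.2512, 0.1153]
ee_rot: [-2.686, -1.628, 0.006]
wrist_force: [0.8, -0.6, -0.2]
gripper_width: 0.0197
grip_force: 0.0
```

Emit:
jog_arm([
  {"dx": 0,"dy": 0,"dz": -0.03,"spin": 0,"claw": 0.55},
  {"dx": 0,"dy": 0,"dz": -0.04,"spin": 0,"claw": 0.55},
  {"dx": 0,"dy": 0,"dz": -0.04,"spin": 0,"claw": -1},
  {"dx": 0,"dy": 0,"dz": -0.04,"spin": 0,"claw": -1},
  {"dx": 0,"dy": 0,"dz": 0,"spin": 0,"claw": -1},
])

```text
time_s: 26.1
tool_pos: [0.5312, 0.2529, 0.2758]
ee_rot: [2.684, 1.627, 0.022]
wrist_force: [-0.2, 0.1, 0.7]
gripper_width: 0.0621
grip_force: 0.0
```

```bash
python3 held.py lid_medium .068 -.022
python3 plan.py '[[0.45,0.05,0.28,0],[0.4476,-0.141,0.18,14.8]]'
```

```text
top [140. 286.] 0.82 pred [140. 286.]
side [265. 393.] 0.84 pred [275. 399.]
cost 0.2264966545122954 C [0.535  0.2517 0.0703] rack [-0.0152  0.0031  0.0703] dyaw,tilt [-0.019 -0.185]
t 26.3 pos [0.5274 0.2514 0.2653] yaw_y -27.57 w 0.0852 grip 0.0 F [-0.2  0.5 -0.2] q [ 0.35 -0.05  1.74 -0.    1.45  0.83]
[{"dx": -0.0429, "dy": 0.0049, "dz": -0.0029, "spin": -5.51}, {"dx": -0.0432, "dy": 0.0008, "dz": -0.0029, "spin": -5.51}, {"dx": -0.043, "dy": -0.0034, "dz": -0.0029, "spin": -5.51}, {"dx": -0.0425, "dy": -0.0075, "dz": -0.0029, "spin": -5.51}, {"dx": -0.0416, "dy": -0.0115, "dz": -0.0029, "spin": -5.51}]
[{"dx": -0.0382, "dy": -0.0004, "dz": 0.02, "spin": -2.96}, {"dx": -0.0381, "dy": -0.0024, "dz": 0.02, "spin": -2.96}, {"dx": -0.0379, "dy": -0.0044, "dz": 0.02, "spin": -2.96}, {"dx": -0.0377, "dy": -0.0063, "dz": 0.02, "spin": -2.96}, {"dx": -0.0373, "dy": -0.0083, "dz": 0.02, "spin": -2.96}]
```

The medium lid is in gap 3 and free. The fit is partly hidden by the large lid, so I'll check it later. Now to the small lid.

Emit:
jog_arm([
  {"dx": -0.043,"dy": 0.005,"dz": -0.003,"spin": -5.5,"claw": -1},
  {"dx": -0.043,"dy": 0.001,"dz": -0.003,"spin": -5.5,"claw": -1},
  {"dx": -0.043,"dy": -0.003,"dz": -0.003,"spin": -5.5,"claw": -1},
  {"dx": -0.043,"dy": -0.008,"dz": -0.003,"spin": -5.5,"claw": -1},
  {"dx": -0.042,"dy": -0.012,"dz": -0.003,"spin": -5.5,"claw": -1},
], force=30)

```text
time_s: 26.8
tool_pos: [0.4483, 0.0481, 0.2793]
ee_rot: [-2.216, -2.223, 0.004]
wrist_force: [0.8, -0.9, 0.2]
gripper_width: 0.0856
grip_force: 0.0
```

Emit:
jog_arm([
  {"dx": -0.038,"dy": 0,"dz": 0.02,"spin": -3,"claw": -1},
  {"dx": -0.038,"dy": -0.002,"dz": 0.02,"spin": -3,"claw": -1},
  {"dx": -0.038,"dy": -0.004,"dz": 0.02,"spin": -3,"claw": -1},
  {"dx": -0.038,"dy": -0.006,"dz": 0.02,"spin": -3,"claw": -1},
  {"dx": -0.037,"dy": -0.008,"dz": 0.02,"spin": -3,"claw": -1},
])

```text
time_s: 27.3
tool_pos: [0.4482, -0.1423, 0.1787]
ee_rot: [-1.91, -2.491, 0.001]
wrist_force: [0.1, -0.4, 0.8]
gripper_width: 0.0852
grip_force: 0.0
```

```bash
python3 plan.py '[[0.4476,-0.141,0.13,14.8],[0.4476,-0.141,0.046,14.8]]'
```

```text
t 27.3 pos [ 0.4482 -0.1423  0.1787] yaw_y 15.04 w 0.0852 grip 0.0 F [ 0.1 -0.4  0.8] q [-0.42 -0.26  2.08  0.    1.33 -0.68]
[{"dx": 0.0007, "dy": -0.0001, "dz": 0.0243, "spin": 0.12}, {"dx": 0.0007, "dy": -0.0001, "dz": 0.0243, "spin": 0.12}, {"dx": -0.0001, "dy": 0.0001, "dz": 0.042, "spin": -0.0}, {"dx": -0.0001, "dy": 0.0001, "dz": 0.042, "spin": -0.0}]
```

Emit:
jog_arm([
  {"dx": 0.001,"dy": 0,"dz": 0.04,"spin": 0,"claw": -1},
  {"dx": 0,"dy": 0,"dz": 0.04,"spin": 0,"claw": -1},
  {"dx": 0,"dy": 0,"dz": 0.033,"spin": 0,"claw": -1},
  {"dx": 0,"dy": 0,"dz": 0.02,"spin": 0,"claw": -1},
  {"dx": 0,"dy": 0,"dz": 0,"spin": 0,"claw": -1},
])

```text
time_s: 27.8
tool_pos: [0.445, -0.1384, 0.043]
ee_rot: [-1.908, -2.482, 0.004]
wrist_force: [-0.3, 1.2, 0.1]
gripper_width: 0.0854
grip_force: 0.0
```

Emit:
jog_arm([
  {"dx": 0,"dy": 0,"dz": 0,"spin": 0,"claw": -0.6},
  {"dx": 0,"dy": 0,"dz": 0,"spin": 0,"claw": -0.3},
  {"dx": 0,"dy": 0,"dz": 0,"spin": 0,"claw": -0.1},
  {"dx": 0,"dy": 0,"dz": 0,"spin": 0,"claw": 0},
  {"dx": 0,"dy": 0,"dz": 0,"spin": 0,"claw": 0},
])

```text
time_s: 28.3
tool_pos: [0.45, -0.1404, 0.0493]
ee_rot: [1.913, 2.49, 0.001]
wrist_force: [0.2, 0.5, 0.3]
gripper_width: 0.0425
grip_force: 0.0
```

Emit:
jog_arm([
  {"dx": 0,"dy": -0.002,"dz": 0,"spin": 0,"claw": 0},
  {"dx": 0,"dy": -0.002,"dz": 0,"spin": 0,"claw": 0.1},
  {"dx": 0,"dy": -0.002,"dz": 0,"spin": 0,"claw": 0.2},
  {"dx": 0,"dy": -0.002,"dz": 0,"spin": 0,"claw": 0.3},
  {"dx": 0,"dy": -0.002,"dz": 0,"spin": 0,"claw": 0.4},
])

```text
time_s: 28.8
tool_pos: [0.4396, -0.1429, 0.0484]
ee_rot: [-1.914, -2.491, 0.0]
wrist_force: [0.7, 0.2, -0.3]
gripper_width: 0.0256
grip_force: 0.0
```

Emit:
jog_arm([
  {"dx": 0,"dy": 0,"dz": 0,"spin": 0,"claw": 0.6},
  {"dx": 0,"dy": 0,"dz": 0,"spin": 0,"claw": 0.8},
  {"dx": 0,"dy": 0,"dz": 0,"spin": 0,"claw": 1},
  {"dx": 0,"dy": 0,"dz": 0,"spin": 0,"claw": 1},
  {"dx": 0,"dy": 0,"dz": 0,"spin": 0,"claw": 1},
])

```text
time_s: 29.3
tool_pos: [0.4398, -0.1428, 0.0485]
ee_rot: [-1.914, -2.491, 0.0]
wrist_force: [-1.1, 0.1, 0.4]
gripper_width: 0.0092
grip_force: 29.3
```

```bash
python3 plan.py '[[0.435,-0.14,0.15,14.8],[0.45,-0.0,0.30,0],[0.52,0.15,0.30,-22],[0.5665,0.2318,0.20,-27.6]]'
```

```text
t 29.3 pos [ 0.4398 -0.1428  0.0485] yaw_y 14.93 w 0.0092 grip 29.311000406742096 F [-1.1  0.1  0.4] q [-0.43 -0.13  2.2  -0.    1.07 -0.69]
[{"dx": 0.0013, "dy": -0.0013, "dz": -0.0338, "spin": 0.04}, {"dx": 0.0013, "dy": -0.0013, "dz": -0.0338, "spin": 0.04}, {"dx": 0.0013, "dy": -0.0013, "dz": -0.0338, "spin": 0.04}, {"dx": 0.0263, "dy": 0.0101, "dz": -0.03, "spin": 2.96}, {"dx": 0.0268, "dy": 0.0087, "dz": -0.03, "spin": 2.96}]
[{"dx": 0.0272, "dy": 0.0073, "dz": -0.03, "spin": 2.96}, {"dx": 0.0275, "dy": 0.0059, "dz": -0.03, "spin": 2.96}, {"dx": 0.0278, "dy": 0.0044, "dz": -0.03, "spin": 2.96}, {"dx": 0.0375, "dy": 0.0175, "dz": -0.0, "spin": 5.5}, {"dx": 0.039, "dy": 0.0138, "dz": -0.0, "spin": 5.5}]
[{"dx": 0.0402, "dy": 0.01, "dz": -0.0, "spin": 5.5}, {"dx": 0.0409, "dy": 0.0061, "dz": -0.0, "spin": 5.5}, {"dx": 0.0233, "dy": 0.0031, "dz": 0.025, "spin": 1.4}, {"dx": 0.0234, "dy": 0.0025, "dz": 0.025, "spin": 1.4}, {"dx": 0.0234, "dy": 0.002, "dz": 0.025, "spin": 1.4}]
[{"dx": 0.0235, "dy": 0.0014, "dz": 0.025, "spin": 1.4}]
```

Emit:
jog_arm([
  {"dx": 0,"dy": 0,"dz": -0.034,"spin": 0,"claw": 1},
  {"dx": 0.002,"dy": -0.002,"dz": -0.034,"spin": 0,"claw": 1},
  {"dx": 0.002,"dy": -0.002,"dz": -0.034,"spin": 0,"claw": 1},
  {"dx": 0.026,"dy": 0.01,"dz": -0.03,"spin": 3,"claw": 1},
  {"dx": 0.027,"dy": 0.009,"dz": -0.03,"spin": 3,"claw": 1},
], force=45)

```text
time_s: 29.8
tool_pos: [0.441, -0.0837, 0.2117]
ee_rot: [2.047, 2.383, 0.001]
wrist_force: [1.0, 0.5, -0.6]
gripper_width: 0.0084
grip_force: 49.7
```

Emit:
jog_arm([
  {"dx": 0.027,"dy": 0.007,"dz": -0.03,"spin": 3,"claw": 1},
  {"dx": 0.027,"dy": 0.006,"dz": -0.03,"spin": 3,"claw": 1},
  {"dx": 0.028,"dy": 0.004,"dz": -0.03,"spin": 3,"claw": 1},
  {"dx": 0.038,"dy": 0.018,"dz": 0,"spin": 5.5,"claw": 1},
  {"dx": 0.039,"dy": 0.014,"dz": 0,"spin": 5.5,"claw": 1},
])

```text
time_s: 30.3
tool_pos: [0.4863, 0.0763, 0.3023]
ee_rot: [2.428, 1.99, 0.005]
wrist_force: [1.1, -1.0, -1.2]
gripper_width: 0.0086
grip_force: 49.7
```

Emit:
jog_arm([
  {"dx": 0.04,"dy": 0.01,"dz": 0,"spin": 5.5,"claw": 1},
  {"dx": 0.041,"dy": 0.006,"dz": 0,"spin": 5.5,"claw": 1},
  {"dx": 0.023,"dy": 0.003,"dz": 0.025,"spin": 1.4,"claw": 1},
  {"dx": 0.023,"dy": 0.003,"dz": 0.025,"spin": 1.4,"claw": 1},
  {"dx": 0.023,"dy": 0.002,"dz": 0.025,"spin": 1.4,"claw": 1},
])

```text
time_s: 30.8
tool_pos: [0.5555, 0.2111, 0.2243]
ee_rot: [2.668, 1.658, 0.0]
wrist_force: [0.5, -0.4, -0.8]
gripper_width: 0.0082
grip_force: 49.7
```

```bash
python3 plan.py '[[0.5665,0.2318,0.165,-27.6]]'
```

```text
t 30.8 pos [0.5555 0.2111 0.2243] yaw_y -26.29 w 0.0082 grip 49.736173152923584 F [ 0.5 -0.4 -0.8] q [ 0.27 -0.    1.77  0.    1.38  0.73]
[{"dx": 0.0117, "dy": 0.0004, "dz": 0.0296, "spin": 0.65}, {"dx": 0.0117, "dy": 0.0002, "dz": 0.0296, "spin": 0.65}]
```

Emit:
jog_arm([
  {"dx": 0.012,"dy": 0,"dz": 0.03,"spin": 0.7,"claw": 1},
  {"dx": 0.012,"dy": 0,"dz": 0.02,"spin": 0.6,"claw": 1},
  {"dx": 0,"dy": 0,"dz": 0.01,"spin": 0,"claw": 1},
  {"dx": 0,"dy": 0,"dz": 0,"spin": 0,"claw": 1},
  {"dx": 0,"dy": 0,"dz": 0,"spin": 0,"claw": 1},
])

```text
time_s: 31.3
tool_pos: [0.5662, 0.231, 0.1663]
ee_rot: [2.687, 1.628, 0.002]
wrist_force: [0.4, 0.4, -0.0]
gripper_width: 0.009
grip_force: 49.7
```

Emit:
jog_arm([
  {"dx": 0,"dy": 0,"dz": 0,"spin": 0,"claw": 1},
  {"dx": 0,"dy": 0,"dz": 0,"spin": 0,"claw": 1},
  {"dx": 0,"dy": 0,"dz": 0,"spin": 0,"claw": 1},
  {"dx": 0,"dy": 0,"dz": 0,"spin": 0,"claw": 1},
  {"dx": 0,"dy": 0,"dz": 0,"spin": 0,"claw": 1},
])

```text
time_s: 31.8
tool_pos: [0.5659, 0.2313, 0.1657]
ee_rot: [2.687, 1.628, 0.001]
wrist_force: [-0.1, 0.0, -0.8]
gripper_width: 0.0089
grip_force: 49.7
```

```bash
python3 held.py lid_small .0485; python3 plan.py '[[0.5665,0.2318,0.165,-27.6]]'
```

```text
top [146. 275.] 0.54 pred [136. 268.]
side [252. 356.] 0.97 pred [258. 350.]
cost 0.2946099137186572 C [0.5652 0.2326 0.1572] rack [2.040e-02 1.000e-04 1.572e-01] dyaw,tilt [-0.004 -0.038]
t 32.0 pos [0.5658 0.2313 0.1654] yaw_y -27.57 w 0.0083 grip 49.74897623062134 F [-0.4  0.2 -0.3] q [ 0.3   0.08  1.79 -0.    1.28  0.78]
[{"dx": 0.0007, "dy": 0.0004, "dz": 0.0004, "spin": 0.03}]
```

Emit:
jog_arm([
  {"dx": 0,"dy": 0.001,"dz": 0.016,"spin": 0,"claw": 1},
  {"dx": 0,"dy": 0,"dz": 0.018,"spin": 0,"claw": 1},
  {"dx": 0,"dy": 0,"dz": 0.018,"spin": 0,"claw": 1},
  {"dx": 0,"dy": 0,"dz": 0.012,"spin": 0,"claw": 1},
  {"dx": 0,"dy": 0,"dz": 0.008,"spin": 0,"claw": 1},
])

```text
time_s: 32.5
tool_pos: [0.5657, 0.2305, 0.0911]
ee_rot: [-2.686, -1.628, 0.004]
wrist_force: [0.5, -0.4, -0.5]
gripper_width: 0.0086
grip_force: 49.7
```

Emit:
jog_arm([
  {"dx": 0,"dy": 0,"dz": 0.008,"spin": 0,"claw": 1},
  {"dx": 0,"dy": 0,"dz": 0.008,"spin": 0,"claw": 1},
  {"dx": 0,"dy": 0,"dz": 0.006,"spin": 0,"claw": 1},
  {"dx": 0,"dy": 0,"dz": 0.002,"spin": 0,"claw": 1},
  {"dx": 0,"dy": 0,"dz": 0,"spin": 0,"claw": 1},
])

```text
time_s: 33.0
tool_pos: [0.5667, 0.2309, 0.0693]
ee_rot: [-2.687, -1.628, 0.0]
wrist_force: [0.3, -0.0, -0.0]
gripper_width: 0.0089
grip_force: 49.7
```

Emit:
jog_arm([
  {"dx": 0,"dy": 0,"dz": 0.003,"spin": 0,"claw": 1},
  {"dx": 0,"dy": 0,"dz": 0.002,"spin": 0,"claw": 1},
  {"dx": 0,"dy": 0,"dz": 0.001,"spin": 0,"claw": 1},
  {"dx": 0,"dy": 0,"dz": 0.001,"spin": 0,"claw": 1},
  {"dx": 0,"dy": 0,"dz": 0,"spin": 0,"claw": 1},
])

```text
time_s: 33.5
tool_pos: [0.5686, 0.2318, 0.0647]
ee_rot: [2.687, 1.628, 0.008]
wrist_force: [1.8, 1.4, 5.3]
gripper_width: 0.0086
grip_force: 50.5
```

Emit:
jog_arm([
  {"dx": 0,"dy": 0,"dz": 0,"spin": 0,"claw": 0.7},
  {"dx": 0,"dy": 0,"dz": 0,"spin": 0,"claw": 0.58},
  {"dx": 0,"dy": 0,"dz": 0,"spin": 0,"claw": 0.55},
  {"dx": 0,"dy": 0,"dz": -0.01,"spin": 0,"claw": 0.55},
  {"dx": 0,"dy": 0,"dz": -0.02,"spin": 0,"claw": 0.55},
])

```text
time_s: 34.0
tool_pos: [0.565, 0.2303, 0.0907]
ee_rot: [-2.686, -1.627, 0.007]
wrist_force: [0.5, 0.4, -0.6]
gripper_width: 0.019
grip_force: 0.0
```

Emit:
jog_arm([
  {"dx": 0,"dy": 0,"dz": -0.03,"spin": 0,"claw": 0.55},
  {"dx": 0,"dy": 0,"dz": -0.04,"spin": 0,"claw": 0.55},
  {"dx": 0,"dy": 0,"dz": -0.05,"spin": 0,"claw": 0.55},
  {"dx": 0,"dy": 0,"dz": -0.05,"spin": 0,"claw": 0.55},
  {"dx": 0.04,"dy": -0.01,"dz": -0.02,"spin": 0,"claw": 0.55},
])

```text
time_s: 34.5
tool_pos: [0.5785, 0.2691, 0.291]
ee_rot: [2.687, 1.62, 0.016]
wrist_force: [0.2, 0.3, 0.9]
gripper_width: 0.0191
grip_force: 0.0
```

Emit:
jog_arm([
  {"dx": 0.045,"dy": -0.02,"dz": 0,"spin": 0,"claw": 0.55},
  {"dx": 0.045,"dy": -0.02,"dz": 0,"spin": 0,"claw": 0.55},
  {"dx": 0.045,"dy": -0.02,"dz": 0,"spin": 0,"claw": 0.55},
  {"dx": 0.045,"dy": -0.02,"dz": 0,"spin": 0,"claw": 0.55},
  {"dx": 0,"dy": 0,"dz": 0,"spin": 0,"claw": 0.55},
])

```text
time_s: 35.0
tool_pos: [0.5873, 0.4727, 0.2806]
ee_rot: [-2.681, -1.634, 0.002]
wrist_force: [-0.3, -1.3, -0.5]
gripper_width: 0.0195
grip_force: 0.0
```

```bash
for a in "lid_large .082 -.066" "lid_medium .068 -.022" "lid_small .055 .022"; do python3 held.py $a; done; python3 plan.py '[]'
python3 - <<'E'
import sys; sys.path.insert(0,".")
from fit import *; from cell import read_camera
L=[]
for c,u,v in(("top",90,215),("side",205,330)):
    i=read_camera(c); k=3; j=cv2.resize(i[v:v+140,u:u+133],None,fx=k,fy=k,interpolation=cv2.INTER_CUBIC)
    for R,x,z,col in((.065,-.066,.082,(0,0,255)),(.0525,-.022,.0685,(0,160,0)),(.04,.022,.0546,(255,0,0))):
        Q=Rz(-.4825); P=disc(R,Q@[x,0,z]+[.547,.242,0],Q[:,0],Q[:,2])
        for a,b in (proj(c,P)-[u,v])*k: cv2.circle(j,(int(a),int(b)),1,col,-1)
    L.append(j)
cv2.imwrite("pics/F.png",np.hstack(L))
E
```

```text
top [127. 303.] 0.75 pred [129. 306.]
side [284. 415.] 0.97 pred [290. 416.]
cost 0.14198557939556897 C [0.4926 0.2737 0.0823] rack [-0.0629  0.0029  0.0823] dyaw,tilt [-0.017 -0.074]
top [141. 284.] 0.66 pred [140. 286.]
side [269. 393.] 0.61 pred [275. 399.]
cost 0.21069012981112345 C [0.5358 0.2501 0.0693] rack [-0.0137  0.002   0.0693] dyaw,tilt [-0.    -0.206]
top [153. 265.] 0.8 pred [151. 267.]
side [256. 378.] 0.85 pred [262. 383.]
cost 0.24258783848139107 C [0.5721 0.232  0.0566] rack [0.0268 0.0028 0.0566] dyaw,tilt [-0.04  -0.187]
t 35.6 pos [0.589  0.4669 0.2828] yaw_y -27.61 w 0.0192 grip 0.0 F [ 0.1 -0.6 -1. ] q [ 0.6   0.31  1.32 -0.    1.51  1.08]
```

View pics/F.png

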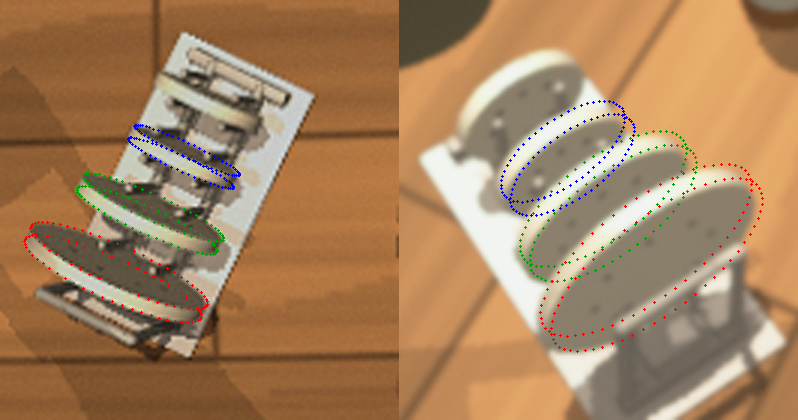

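The overlay of ideal poses (large, medium and small in gaps 1, 3 and 5) matches the rims in both views, at top-crop (115,275), (150,213) and (185,157). The tilt in the medium and small fits comes from masks hidden behind neighbouring lids. The dry lid is untouched at (205,100) and the gripper is clear. Handing in.

```bash
python3 -c "
from cell import ticket
print(ticket.finish_job())"
```

```text
the job is handed in; nothing more can be done
None
```

I handed the job in at about 36 s of the 72 s: the large, medium and small lids stand in gaps 1, 3 and 5, the dry lid and bystanders looked undisturbed, but the judge returned no verdict.

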